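Turn the reorder tags over through the twisted guide

TASK

Fold the raised clear cover of the green tray down to half open (45 degrees), then, with it standing so, drop every orange-and-white tag on the worktop through the twisted wire guide so that all of them end up in the tray orange face up: the guide turns each tag half over, so let it in the right way round. Do not reach into the tray or put tags there by hand. When all are in, fold the cover fully shut, and leave the cups, the pepper mill and the stopper where they stand.

Things in the scene. Friction and masses are not known exactly. Their poses are not given: they have to be found in the camera images.
- guide: fixed turnover stand: a vertical guide of six twisted steel wires (6 mm thick) between two aluminium posts (to z = 310, out to y = +-43 mm), over one end of a long green catch tray. Origin on the worktop (z = 0) under the guide's vertical axis; z up, the tray runs from the guide along -x, y across it. Sizes for the points below are in this frame, mm.
- guide_mouth (a point): centre of the guide's mouth, on its axis at z = 310. The slot between the wires is 22 (along x) by 35 (along y), at the mouth flared to 30 by 51; wire ends top out at z = 313, within 21 of the axis in x and 32 in y. Let a tag in upright, its 30 mm width along y; it falls through by its own weight in under 1 s.
- guide_foot (a point): on the guide's axis at its foot, z = 120. From z = 292 to 132 the slot turns half round (180 degrees about the vertical), so the face that pointed to +x at the mouth leaves pointing to -x. A white ramp below (40, then 25 degrees) slides the tag to -x and lays it down with that face up: orange must face +x (away from the tray) at the mouth.
- tray_floor (a point): point on the tray's white floor (z = 41) on its mid-line, at x = -160. Tray inside: 70 wide (y -35 to 35), floor from x = -52 (z = 70) falling 15 degrees to x = -266 (z = 12), walls 4 thick up to z = 86, and up to z = 125 round the foot of the guide (x -30 to 30).
- cover (a joint): angle of the tray's clear cover (rad): 0 = shut, level; 0.785 = half open (45 degrees); 1.57 = upright; goes to 2.1. Stiff hinge (about 0.16 N m): stays where it is left.
- cover_bar (a point): middle of the black round bar (12 mm thick, 210 long, parallel to the guide's x) along the free edge of the clear cover, at the bar's centre; it overhangs the tray's wall and can be pinched from above or pushed. The cover is a clear panel 210 x 78 x 4 mm.
- cover_hinge (a point): middle of the cover's hinge line, which runs along the guide's x over the tray's wall at y = -39 mm, z = 92 mm, x = -161 mm; the bar is 86 mm from it
- tag_a: reorder tag, a flat plastic block 12 mm thick, 30 mm wide, 38 mm tall, 30 g, slick, orange on one broad face and white on the other (two 6 mm layers, both seen on its edges). It starts standing on its 12 x 30 mm end on the worktop. Origin: centre of that lower end; x (thickness) points out of the orange face, y along the width, z up the 38 mm height. May be absent.
- tag_b: reorder tag, a flat plastic block 12 mm thick, 30 mm wide, 38 mm tall, 30 g, slick, orange on one broad face and white on the other (two 6 mm layers, both seen on its edges). It starts standing on its 12 x 30 mm end on the worktop. Origin: centre of that lower end; x (thickness) points out of the orange face, y along the width, z up the 38 mm height. May be absent.
- tag_c: reorder tag, a flat plastic block 12 mm thick, 30 mm wide, 38 mm tall, 30 g, slick, orange on one broad face and white on the other (two 6 mm layers, both seen on its edges). It starts standing on its 12 x 30 mm end on the worktop. Origin: centre of that lower end; x (thickness) points out of the orange face, y along the width, z up the 38 mm height. May be absent.
- tag_d: reorder tag, a flat plastic block 12 mm thick, 30 mm wide, 38 mm tall, 30 g, slick, orange on one broad face and white on the other (two 6 mm layers, both seen on its edges). It starts standing on its 12 x 30 mm end on the worktop. Origin: centre of that lower end; x (thickness) points out of the orange face, y along the width, z up the 38 mm height. May be absent.
- tag_e: reorder tag, a flat plastic block 12 mm thick, 30 mm wide, 38 mm tall, 30 g, slick, orange on one broad face and white on the other (two 6 mm layers, both seen on its edges). It starts standing on its 12 x 30 mm end on the worktop. Origin: centre of that lower end; x (thickness) points out of the orange face, y along the width, z up the 38 mm height. May be absent.
- tag_f: reorder tag, a flat plastic block 12 mm thick, 30 mm wide, 38 mm tall, 30 g, slick, orange on one broad face and white on the other (two 6 mm layers, both seen on its edges). It starts standing on its 12 x 30 mm end on the worktop. Origin: centre of that lower end; x (thickness) points out of the orange face, y along the width, z up the 38 mm height. May be absent.
- cup_1: white porcelain espresso cup with a handle, 62 mm wide, 55 mm tall; a bystander. Origin at its underside.
- cup_2: second, equal espresso cup; a bystander.
- pepper_mill: stainless pepper mill, 54 mm wide, 158 mm tall; a bystander. Origin at its underside.
- stopper: green glass carafe stopper standing on its plug, 46 mm wide, 73 mm tall; a bystander. Origin at its underside.
Mind the look-alikes: they are no part of the job. What is shaped like the tag_e but black or purple is not meant.

How it is judged (in metres and radians):
On the way, in this order (a step that is already met when the one before it is completed fails the run):
1. the cover is folded down to half open (45 degrees, give or take 9) (value of joint cover between 0.63 and 0.94 rad and velocity of joint cover below 0.1 rad/s), for 0.3 s.
2. every tag lies in the tray, orange up, with the cover still about half open (31 to 59 degrees) (x of tag_a in the frame of guide between -0.27 and -0.015 m and y of tag_a in the frame of guide between -0.036 and 0.036 m and height (world z) of each of tag_a, tag_b, tag_c, tag_d, tag_e, tag_f below 0.092 m and angle between each of tag_a, tag_b, tag_c, tag_d, tag_e, tag_f's own x axis and vertical below 0.7 rad and x of tag_b in the frame of guide between -0.27 and -0.015 m and y of tag_b in the frame of guide between -0.036 and 0.036 m and x of tag_c in the frame of guide between -0.27 and -0.015 m and y of tag_c in the frame of guide between -0.036 and 0.036 m and x of tag_d in the frame of guide between -0.27 and -0.015 m and y of tag_d in the frame of guide between -0.036 and 0.036 m and x of tag_e in the frame of guide between -0.27 and -0.015 m and y of tag_e in the frame of guide between -0.036 and 0.036 m and x of tag_f in the frame of guide between -0.27 and -0.015 m and y of tag_f in the frame of guide between -0.036 and 0.036 m and value of joint cover between 0.55 and 1.03 rad), for 0.3 s.
At the end, for the whole second after the job is handed in: every tag present lies inside the green tray beyond the foot of the guide, its orange face up (within 40 degrees of level), and the cover is shut (within 4 degrees) (x of tag_a in the frame of guide between -0.27 and -0.015 m and y of tag_a in the frame of guide between -0.036 and 0.036 m and height (world z) of each of tag_a, tag_b, tag_c, tag_d, tag_e, tag_f below 0.092 m and angle between each of tag_a, tag_b, tag_c, tag_d, tag_e, tag_f's own x axis and vertical below 0.7 rad and x of tag_b in the frame of guide between -0.27 and -0.015 m and y of tag_b in the frame of guide between -0.036 and 0.036 m and x of tag_c in the frame of guide between -0.27 and -0.015 m and y of tag_c in the frame of guide between -0.036 and 0.036 m and x of tag_d in the frame of guide between -0.27 and -0.015 m and y of tag_d in the frame of guide between -0.036 and 0.036 m and x of tag_e in the frame of guide between -0.27 and -0.015 m and y of tag_e in the frame of guide between -0.036 and 0.036 m and x of tag_f in the frame of guide between -0.27 and -0.015 m and y of tag_f in the frame of guide between -0.036 and 0.036 m and value of joint cover below 0.07 rad); the robot touches nothing.
It fails at once if a tag is in the tray while the cover is open wider than 63 degrees (value of joint cover above 1.1 rad and ((x of tag_a in the frame of guide between -0.27 and -0.015 m and y of tag_a in the frame of guide between -0.036 and 0.036 m and height (world z) of tag_a below 0.092 m) or (x of tag_b in the frame of guide between -0.27 and -0.015 m and y of tag_b in the frame of guide between -0.036 and 0.036 m and height (world z) of tag_b below 0.092 m) or (x of tag_c in the frame of guide between -0.27 and -0.015 m and y of tag_c in the frame of guide between -0.036 and 0.036 m and height (world z) of tag_c below 0.092 m) or (x of tag_d in the frame of guide between -0.27 and -0.015 m and y of tag_d in the frame of guide between -0.036 and 0.036 m and height (world z) of tag_d below 0.092 m) or (x of tag_e in the frame of guide between -0.27 and -0.015 m and y of tag_e in the frame of guide between -0.036 and 0.036 m and height (world z) of tag_e below 0.092 m) or (x of tag_f in the frame of guide between -0.27 and -0.015 m and y of tag_f in the frame of guide between -0.036 and 0.036 m and height (world z) of tag_f below 0.092 m))).
It fails at once if the fingers touch a tag that is in the tray ((x of tag_a in the frame of guide between -0.27 and -0.015 m and y of tag_a in the frame of guide between -0.036 and 0.036 m and height (world z) of tag_a below 0.092 m and contact force between the fingers and tag_a above 0.3 N) or (x of tag_b in the frame of guide between -0.27 and -0.015 m and y of tag_b in the frame of guide between -0.036 and 0.036 m and height (world z) of tag_b below 0.092 m and contact force between the fingers and tag_b above 0.3 N) or (x of tag_c in the frame of guide between -0.27 and -0.015 m and y of tag_c in the frame of guide between -0.036 and 0.036 m and height (world z) of tag_c below 0.092 m and contact force between the fingers and tag_c above 0.3 N) or (x of tag_d in the frame of guide between -0.27 and -0.015 m and y of tag_d in the frame of guide between -0.036 and 0.036 m and height (world z) of tag_d below 0.092 m and contact force between the fingers and tag_d above 0.3 N) or (x of tag_e in the frame of guide between -0.27 and -0.015 m and y of tag_e in the frame of guide between -0.036 and 0.036 m and height (world z) of tag_e below 0.092 m and contact force between the fingers and tag_e above 0.3 N) or (x of tag_f in the frame of guide between -0.27 and -0.015 m and y of tag_f in the frame of guide between -0.036 and 0.036 m and height (world z) of tag_f below 0.092 m and contact force between the fingers and tag_f above 0.3 N)).
It fails at once if a cup, the pepper mill or the stopper is moved by more than 3 cm or tipped (distance of any of cup_1, cup_2, pepper_mill, stopper from where it was at the start of the episode above 0.03 m or angle between any of cup_1, cup_2, pepper_mill, stopper's own z axis and vertical above 0.5 rad).
Of tag_a, tag_b, tag_c, tag_d, tag_e, tag_f only 4 to 6 are there at a start; the rules pass over those that are not, and their reading is None.
At some moment in a run one of tag_a, tag_b, tag_c, tag_d, tag_e, tag_f may be knocked a few centimetres aside while the robot is not near it.
It also fails if it takes over 210 s, if anything falls off the work surface, if the arm or the gripper's body presses on something with over 40 N, if the wrist force passes 120 N, or if a joint passes its speed limit or range.

ROBOT

A 6-joint arm with a two-finger parallel gripper is mounted at the origin on the work surface. World frame = base frame: x ahead of the robot, y to its left, z up, the work surface at z = 0. Lengths are in m, angles in degrees, forces in N, time in s.
With the tool pointing down it reaches from about 0.35 to 0.875 m from the base axis. Payload 4.2 kg.
Tool frame: the origin (TCP) lies at the very end of the fingers, on their centre line; the grasp point (between the pads) lies 19 mm behind it; z points along the fingers, y is the line along which they close (so a half turn about z gives the same grasp; the last joint's range is limited). The gripper opens to 87 mm and grips with 3 to 60 N. Pads are 19 mm wide; open, the fingers measure 117 mm over their backs; the gripper's body (75 mm by 190 mm) begins 51 mm behind the grasp point.
Start: joints at [91.765, 22.042, 0.453, 0, -68.411, -14.817], TCP at [0.141, 0.609, 0.197] pointing down, gripper open.
Joint ranges: [-179.83, 179.83], [-69.29, 118.12], [-61.27, 80.66], [-181.25, 117.63], [-171.15, -9.14], [-177.46, 177.46]. Speed limits (degrees/s): [159.86, 159.86, 180, 180, 180, 180].

INTERFACE

Orientations are given as a 3x3 rotation matrix whose columns are the frame's x, y, z axes.
In Python, from station import sense, cams, r gives the robot as it stands. The module is installed in compiled form; this text tells all that it offers.
- The arm moves only by the tool step_arm, never from a script. Its argument "targets" is text: rows parted by semicolons, each of 4 numbers parted by spaces: the shift along the tool's x, y, z in cm, then the turn about the tool's z in degrees. In form: x y z turn; .... A call has 1 to 12 rows; each row shifts and turns the commanded pose from where the row before left it, along the tool's axes as they then stand; what a row does not reach is not made up. A row lasts 1/12 s, in which the tool goes at most 41.7 mm and 7.16 degrees, less where a joint would pass 70% of its speed; a pose out of reach is approached as far as the arm can. A call with a gripper value outside its range is refused whole. "claw" is the finger opening in cm, from 0 to 8.7, set as the call begins (left out, the last holds). The fingers move at their own pace and stop on an object; the grip force is fixed at half the most. Time passes only in rows, so rows that do not move let the fingers close. It gives the time, the measured TCP pose, the force, the opening and the grip force at its end, in the units of the state.
- sense(): the state, without advancing time (a new reading comes with each control period).
- cams.capture(name): name is "side" or "top"; returns a dict with "frame" (420x560x3 uint8, blue, green, red), "vertical_fov" (degrees; the focal length in pixels is half the picture's height over the tangent of half this angle, whatever the lens; pixels are square), "cx", "cy" (the principal point, pixels), "dist_coeffs" ([k1, k2, p1, p2, k3] as OpenCV has them; the pictures are not rectified), "eye" and "rotation" of the camera in the world. Camera axes: x right, y down, z forward; pixel columns grow to the right and rows downward; lengths in m; the calibration is good to about 2 mm. A picture is of the moment at which its call begins. There is no depth.
- r.finish_job(): hands the job in; it is judged then, once.
The state is a dict: "time_s": time; "joints": joint angles; "joint_velocities": joint speeds; "effort": joint torques, N m; "tcp_pos": TCP position; "ee_rot": TCP orientation; "wrist_force": force on the tool from outside, world axes, zero at the start; "moment": the same for the moment, N m; "gripper_width": opening from 0.0 (shut) to 1.0 (fully open); "gripper_force": force on a finger pad.
Only numpy, scipy, OpenCV 4.12 (cv2) and the standard library are available. Lean on these libraries where they do the work, as an engineer would, in place of code of your own. Each camera call takes 0.05 s, during which the arm holds its last target. There are 200 camera calls.

## Working session

There is one attempt and no reset: what is moved stays moved. The work goes in short steps, Python scripts to look and compute and a tool call to move; the robot and the scene stay as the last step left them, time stands still between calls to the robot, and variables do not carry over. Pictures are saved under pics/ and viewed, at most 14 in all, crops included, and the job is handed in when it is done.

Besides the shell and the picture viewer there is one more tool, called after ">>>" as a command line: name --argument value ..., lists and objects as JSON in quotes. step_arm: Moves the arm, as the interface text tells. Its arguments: {"type":"object","properties":{"targets":{"type":"string"},"claw":{"type":"number"}},"required":["targets"]}

```bash
mkdir -p pics; cat > h.py <<'E'
import numpy as np, cv2
from station import sense, cams, r
def cap(n):
    c=cams.capture(n); f=210/np.tan(np.radians(c['vertical_fov'])/2)
    c['K']=np.array([[f,0,c['cx']],[0,f,c['cy']],[0,0,1.]]); c['d']=np.array(c['dist_coeffs'],float)
    c['R']=np.array(c['rotation']); c['e']=np.array(c['eye']); return c
def ray(c,p):
    u=cv2.undistortPoints(np.array(p,float).reshape(-1,1,2),c['K'],c['d'])[:,0]
    return np.c_[u,np.ones(len(u))]@c['R'].T
def onz(c,p,z):
    d=ray(c,p); return c['e']+d*((z-c['e'][2])/d[:,2])[:,None]
def proj(c,P):
    P=np.array(P,float).reshape(-1,3); R=c['R'].T
    return cv2.projectPoints(P,cv2.Rodrigues(R)[0],-R@c['e'],c['K'],c['d'])[0][:,0]
E
python3 - <<'E'
from h import *
for n in('top','side'):
    c=cap(n); np.save(n+'0.npy',c['frame']); cv2.imwrite(f'pics/{n}0.png',cv2.resize(c['frame'],(784,588),interpolation=cv2.INTER_CUBIC))
    print(n,c['e'],c['R'].round(3).tolist(),c['K'][0,0],c['dist_coeffs'])
s=sense();print(s['tcp_pos'],np.array(s['ee_rot']).round(3).tolist(),s['time_s'])
E
```

```text
top [0.40829097 0.03318131 1.32193987] [[0.013, -0.99, 0.139], [-1.0, -0.012, 0.008], [-0.006, -0.139, -0.99]] 426.65268041313914 [-0.03339682  0.          0.          0.          0.        ]
side [-0.19453684 -0.94367675  0.91269803] [[0.781, -0.301, 0.547], [-0.624, -0.391, 0.676], [0.011, -0.87, -0.494]] 541.993915891909 [0.06637793 0.         0.         0.         0.        ]
[0.14099742 0.6082909  0.196367  ] [[0.974, -0.226, -0.0], [-0.226, -0.974, -0.002], [0.0, 0.002, -1.0]] 0.1
```

View pics/top0.png

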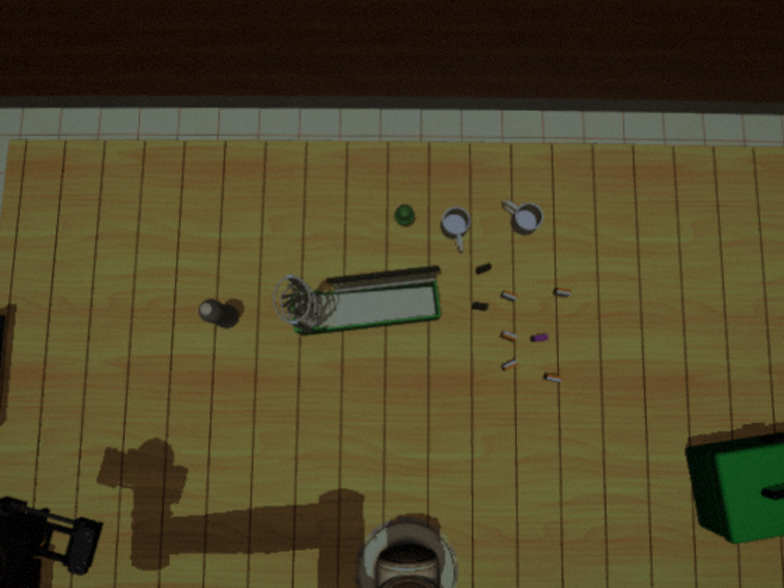

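View pics/side0.png

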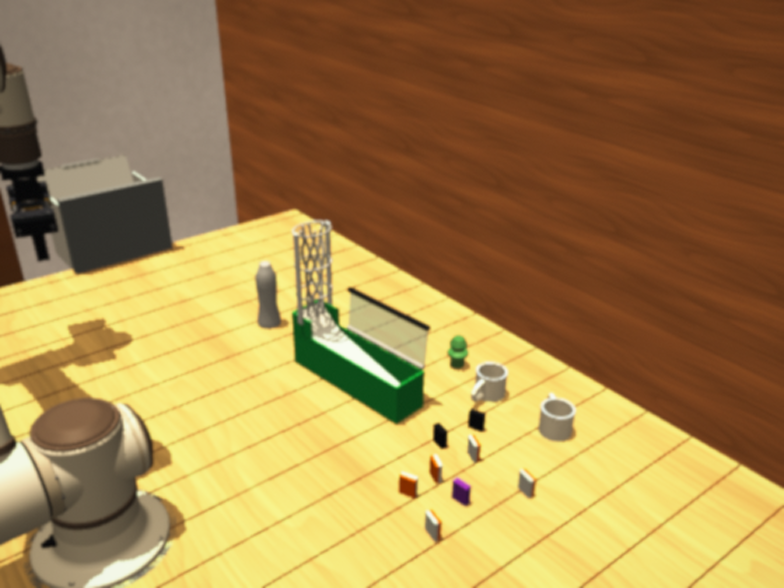

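Five tag candidates (784-wide picture, top view): (509,296), (563,293), (509,335), (509,364) and (553,377). The look-alikes are purple at (540,338) and black at (484,268) and (480,306). The guide is at about (295,300), with the tray running right (world -y). The cover stands upright on the far side. Next I'll check the choice in close crops.

```bash
python3 - <<'E'
import numpy as np,cv2
t=np.load('top0.npy');s=np.load('side0.npy')
a=cv2.resize(t[180:285,185:420],None,fx=3.4,fy=3.4,interpolation=cv2.INTER_CUBIC)
a=np.clip(a*1.8,0,255).astype('uint8')
b=cv2.resize(s[280:390,270:400],None,fx=2,fy=2,interpolation=cv2.INTER_CUBIC)
c=np.zeros((a.shape[0]+b.shape[0],a.shape[1],3),'uint8'); c[:a.shape[0]]=a; c[a.shape[0]:,:b.shape[1]]=b
g=cv2.resize(s[150:260,195:320],None,fx=2,fy=2,interpolation=cv2.INTER_CUBIC); c[a.shape[0]:,300:550]=g
cv2.imwrite('pics/crop.png',c)
print(c.shape)
E
```

```text
(577, 799, 3)
```

View pics/crop.png

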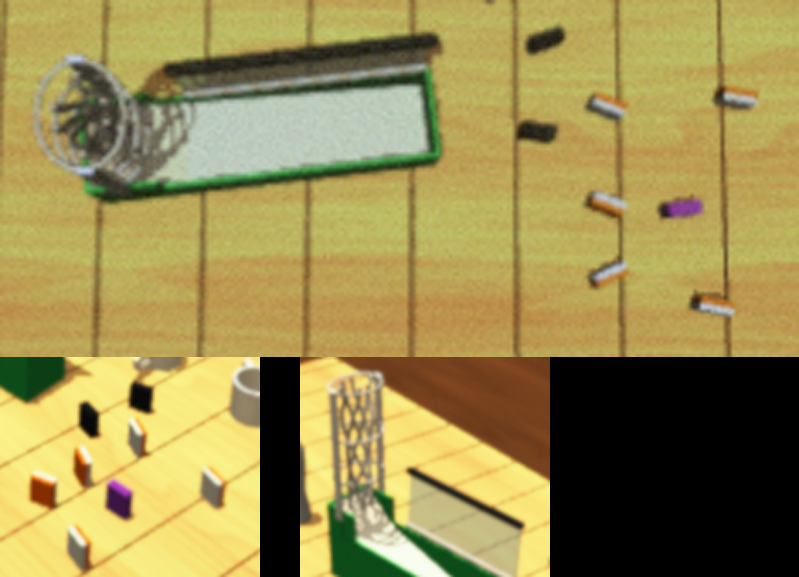

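The close crop confirms five tags with white and orange stripes. In crop pixels, T1 (608,104), T2 (737,97) and T5 (713,306) have orange facing +X. T3 (606,203) and T4 (608,272) have orange facing the robot; the side view shows both with the orange face. The purple and black blocks are decoys.

```bash
cat >> h.py <<'E'
def tags(c):
    f=cv2.GaussianBlur(c['frame'],(0,0),.6).astype(float); g=np.load('top0.npy')
    B,G,R=f[...,0],f[...,1],f[...,2]
    white=(B>0.72*R)&(R>60); org=(G<0.62*R)&(R>60)&(B<0.6*R)
    return white,org
E
python3 - <<'E'
from h import *
c=cap('top')
cr=lambda x,y:(185+x/3.4,180+y/3.4)
P=onz(c,[cr(75,60),cr(82,172)],.31); print('posts',P.round(4), 'mid',P.mean(0).round(4),np.linalg.norm(P[1]-P[0]))
Q=onz(c,[cr(430,68),cr(439,160),cr(190,186)],.086); print('rim',Q.round(4))
e=Q[2]-Q[1]; print('ang edge',np.degrees(np.arctan2(e[1],e[0])), 'end', np.linalg.norm(Q[1]-Q[0]))
th=np.arctan2(e[1],e[0]); X=np.array([np.cos(th),np.sin(th)]);Y=np.array([-X[1],X[0]])
m=(Q[0]+Q[1])[:2]/2; print('origin from tray',m+.27*X, X)
w,o=tags(c)
u=((w|o)*255).astype('uint8'); u[:185]=0;u[280:]=0;u[:,:345]=0;u[:,420:]=0
n,l,st,ce=cv2.connectedComponentsWithStats(u)
for i in range(1,n):
    if st[i,4]<10: continue
    ys,xs=np.where(l==i); W=onz(c,np.c_[xs,ys],.036)[:,:2]; d=W-W.mean(0)
    v=np.linalg.eigh(d.T@d)[1][:,1]; mm=(l==i)
    f=lambda k: onz(c,np.c_[np.where(k)[1],np.where(k)[0]],.036)[:,:2].mean(0) if k.any() else None
    print(((ce[i]-[185,180])*3.4).round(), st[i,4],'c',W.mean(0).round(4),'ang',np.degrees(np.arctan(v[1]/v[0])).round(1),'ext',np.ptp(d@v).round(3),'w',f(mm&w),'o',f(mm&o))
E
```

```text
posts [[0.5731 0.2118 0.31  ]
 [0.4937 0.2041 0.31  ]] mid [0.5334 0.2079 0.31  ] 0.07979184512461567
rim [[ 0.6062 -0.0555  0.086 ]
 [ 0.5267 -0.0633  0.086 ]
 [ 0.5018  0.1491  0.086 ]]
ang edge 96.68181964727012 end 0.07991736591377308
origin from tray [0.53506267 0.20876212] [-0.11635559  0.99320762]
[738.  98.] 22 c [ 0.5904 -0.3349] ang 79.9 ext 0.025 w [ 0.59039849 -0.33486232] o None
[607. 106.] 22 c [ 0.5813 -0.2174] ang 65.3 ext 0.03 w [ 0.58131814 -0.21736684] o None
[609. 198.] 22 c [ 0.4999 -0.218 ] ang 69.2 ext 0.027 w [ 0.49990738 -0.21796487] o None
[684. 207.] 41 c [ 0.4923 -0.2845] ang -79.8 ext 0.029 w [ 0.49226075 -0.2845064 ] o None
[608. 269.] 27 c [ 0.4367 -0.2163] ang -65.1 ext 0.028 w [ 0.43668728 -0.21625623] o None
[715. 308.] 26 c [ 0.4036 -0.3099] ang 79.5 ext 0.028 w [ 0.40364223 -0.30992833] o None
```

```bash
cat >> h.py <<'E'
O=np.array([.534,.208]); TH=np.radians(96.2); GX=np.array([np.cos(TH),np.sin(TH)]); GY=np.array([-GX[1],GX[0]])
def gw(x,y): return O+GX*x+GY*y
def gl(p): p=np.array(p)[:2]-O; return p@GX,p@GY
def pose():
    s=sense(); R=np.array(s['ee_rot']); return np.array(s['tcp_pos']),np.degrees(np.arctan2(R[1,1],R[0,1])),s
def plan(wps,p=None,psi=None,st=3.5,tr=5.):
    """wps: (x,y,z[m],psi or None); prints rows x y z turn (cm,deg)"""
    if p is None: p,psi,_=pose()
    p=np.array(p,float); rows=[]
    for w in wps:
        q=np.array(w[:3]); dp=0 if w[3] is None else w[3]-psi
        s=w[4] if len(w)>4 else st
        n=max(int(np.ceil(np.linalg.norm(q-p)*100/s-.05)),int(np.ceil(abs(dp)/tr-.05)),1)
        p0,s0=p.copy(),psi
        for i in range(n):
            g=p0+(q-p0)*(i+1)/n-p; a=np.radians(psi); y=np.array([np.cos(a),np.sin(a)]); x=np.array([-y[1],y[0]])*1.  # z down: x = y x z
            x=np.array([y[1]*-1,y[0]])
            t=np.round(-(s0+dp*(i+1)/n-psi)); d=np.round(np.array([g[:2]@x,g[:2]@y,-g[2]])*100,1)
            rows.append('%g %g %g %g'%(*(d+0.),t)); p=p+np.r_[(d[0]*x+d[1]*y)/100,-d[2]/100]; psi-=t
    for i in range(0,len(rows),12): print('; '.join(rows[i:i+12]))
    print('end',p.round(4),round(psi,1))
E
python3 - <<'E'
from h import *
p,psi,s=pose();R=np.array(s['ee_rot']);a=np.radians(psi);print('xcheck',R[:2,0],[-np.sin(a),np.cos(a)])
c=cap('top')
for u in [(300,56)]:
    for th in range(70,111,5):
        t=np.radians(th);z=.092+.086*np.sin(t); W=onz(c,[(185+u[0]/3.4,180+u[1]/3.4)],z)[0]
        print(th,(np.array(gl(W))*1000).round(),'bar y',-39+86*np.cos(t))
E
```

```text
xcheck [ 0.97412652 -0.22600333] [np.float64(0.9741264952664342), np.float64(-0.2260034761235625)]
70 [-159.  -50.] bar y -9.58626767399248
75 [-159.  -50.] bar y -16.741562121183215
80 [-159.  -49.] bar y -24.066256720643985
85 [-159.  -49.] bar y -31.5046061237014
90 [-159.  -49.] bar y -38.99999999999999
95 [-159.  -49.] bar y -46.49539387629861
100 [-159.  -49.] bar y -53.93374327935601
105 [-159.  -50.] bar y -61.25843787881679
110 [-159.  -50.] bar y -68.4137323260075
```

```bash
python3 - <<'E'
from h import *
a=gw(-.17,-.095)
f=lambda y,z,st:(*gw(-.17,y),z,None,st)
p,psi,_=pose()
plan([(p[0],p[1],.36,None),(a[0],a[1],.36,-83.8),(a[0],a[1],.173,None),f(-.06,.172,1.5),f(-.021,.166,1),f(-.005,.159,.7)])
E
```

```text
0 0 -3.3 -0; 0 0 -3.2 -0; 0 0 -3.3 -0; 0 0 -3.3 -0; 0 0 -3.2 -0; 2.8 2 0 -1; 2.8 2 0 -1; 2.7 2 0 -1; 2.7 2.1 0 -1; 2.7 2.2 0 -0; 2.7 2.1 0 -1; 2.6 2.2 0 -1
2.6 2.3 0 -1; 2.6 2.2 0 -1; 2.5 2.4 0 -1; 2.5 2.3 0 -1; 2.4 2.5 0 -1; 2.4 2.4 0 -0; 2.4 2.5 0 -1; 2.3 2.5 0 -1; 2.3 2.5 0 -1; 2.3 2.6 0 -1; 2.2 2.6 0 -1; 2.1 2.7 0 -1
2.2 2.7 0 -1; 2 2.7 0 -0; 2.1 2.7 0 -1; 0 0 3.1 -0; 0 0 3.1 -0; 0 0 3.1 -0; 0 0 3.1 -0; 0 0 3.2 -0; 0 0 3.1 -0; -1.2 0 0 -0; -1.1 0 0 -0; -1.2 0 0.1 -0
-1 0 0.1 -0; -0.9 0 0.2 -0; -1 0 0.1 -0; -1 0 0.2 -0; -0.5 0 0.2 -0; -0.6 0 0.2 -0; -0.5 0.1 0.3 -0
end [0.5573 0.0391 0.1587] -84.1
```

>>> step_arm --targets "0 0 -3.3 0; 0 0 -3.2 0; 0 0 -3.3 0; 0 0 -3.3 0; 0 0 -3.2 0; 2.8 2 0 -1; 2.8 2 0 -1; 2.7 2 0 -1; 2.7 2.1 0 -1; 2.7 2.2 0 0; 2.7 2.1 0 -1; 2.6 2.2 0 -1" --claw 0

```text
time_s: 1.2
tcp_pos: [0.3027, 0.4295, 0.3603]
ee_rot: [[0.993, -0.122, -0.0], [-0.122, -0.993, -0.0], [-0.0, 0.0, -1.0]]
wrist_force: [1.7, -0.1, -0.0]
gripper_width: 0.176
gripper_force: 0.0
```

>>> step_arm --targets "2.6 2.3 0 -1; 2.6 2.2 0 -1; 2.5 2.4 0 -1; 2.5 2.3 0 -1; 2.4 2.5 0 -1; 2.4 2.4 0 0; 2.4 2.5 0 -1; 2.3 2.5 0 -1; 2.3 2.5 0 -1; 2.3 2.6 0 -1; 2.2 2.6 0 -1; 2.1 2.7 0 -1"

```text
time_s: 2.2
tcp_pos: [0.5783, 0.124, 0.3601]
ee_rot: [[0.998, 0.07, -0.0], [0.07, -0.998, -0.0], [-0.0, -0.0, -1.0]]
wrist_force: [0.4, 0.8, 0.1]
gripper_width: 0.003
gripper_force: 0.0
```

>>> step_arm --targets "2.2 2.7 0 -1; 2 2.7 0 0; 2.1 2.7 0 -1; 0 0 0 0; 0 0 0 0; 0 0 0 0"

```text
time_s: 2.7
tcp_pos: [0.6466, 0.0498, 0.3598]
ee_rot: [[0.995, 0.103, -0.001], [0.103, -0.995, -0.0], [-0.001, -0.0, -1.0]]
wrist_force: [-0.6, -0.3, 0.8]
gripper_width: 0.004
gripper_force: 0.0
```

>>> step_arm --targets "0 0 3.1 0; 0 0 3.1 0; 0 0 3.1 0; 0 0 3.1 0; 0 0 3.2 0; 0 0 3.1 0; -1.2 0 0 0; -1.1 0 0 0; -1.2 0 0.1 0; 0 0 0 0"

```text
time_s: 3.53
tcp_pos: [0.6097, 0.0473, 0.1731]
ee_rot: [[0.994, 0.106, -0.001], [0.106, -0.994, 0.0], [-0.001, -0.0, -1.0]]
wrist_force: [0.3, 1.0, -0.1]
gripper_width: 0.006
gripper_force: 0.0
```

>>> step_arm --targets "-1 0 0.1 0; -0.9 0 0.2 0; -1 0 0.1 0; -1 0 0.2 0; -0.5 0 0.2 0; -0.6 0 0.2 0; -0.5 0.1 0.3 0; 0 0 0 0"

```text
time_s: 4.2
tcp_pos: [0.5564, 0.0395, 0.159]
ee_rot: [[0.995, 0.104, -0.001], [0.104, -0.995, -0.0], [-0.001, -0.0, -1.0]]
wrist_force: [-0.6, 0.9, 0.2]
gripper_width: 0.004
gripper_force: 0.0
```

```bash
python3 - <<'E'
from h import *
c=cap('side');t=cap('top');a=c['frame'][140:300,190:340];b=t['frame'][160:260,180:340]
o=np.zeros((600,800,3),'uint8');o[:480,:450]=cv2.resize(a,None,fx=3,fy=3);o[200:400,460:780]=cv2.resize(b,None,fx=2,fy=2)
cv2.imwrite('pics/p1.png',o); p,psi,s=pose();print(p,(np.array(gl(p))*1e3).round(1))
bar=lambda th,x:(*gw(x,-.039+.086*np.cos(th)),.092+.086*np.sin(th))
for d in(40,45,50,55,60,65): print(d,((proj(c,[bar(np.radians(d),-.26),bar(np.radians(d),-.06)])-[190,140])*3).round().tolist(),((proj(t,[bar(np.radians(d),-.26)])-[180,160])*2+[460,200]).round().tolist())
E
```

```text
[0.55764483 0.03956214 0.15937898] [-170.    -5.3]
40 [[276.0, 343.0], [122.0, 257.0]] [[725.0, 324.0]]
45 [[280.0, 336.0], [126.0, 250.0]] [[724.0, 320.0]]
50 [[285.0, 328.0], [131.0, 243.0]] [[724.0, 315.0]]
55 [[290.0, 321.0], [135.0, 236.0]] [[724.0, 310.0]]
60 [[295.0, 314.0], [141.0, 230.0]] [[724.0, 306.0]]
65 [[300.0, 308.0], [146.0, 224.0]] [[723.0, 300.0]]
```

View pics/p1.png

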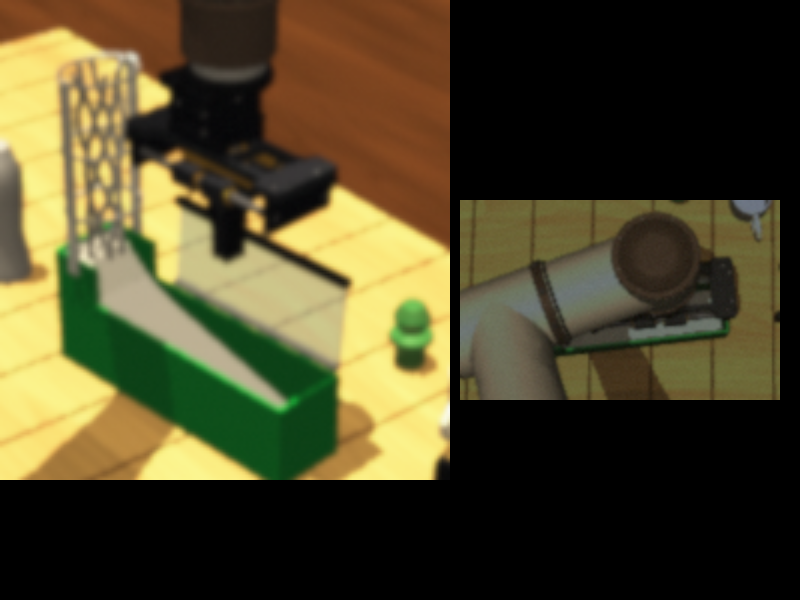

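The bar still runs (180,203)-(347,283) in the side view, so the cover looks upright with the finger on its tray side. I'll check this against the first pictures.

```bash
python3 - <<'E'
from h import *
c=cap('side');t=cap('top'); s0=np.load('side0.npy')
f=lambda P:((proj(c,P)-[190,140])*3).round().tolist()
p,_,_=pose(); print('tcp',f([p]),'top',proj(t,[p]))
bar=lambda th,x:(*gw(x,-.039+.086*np.cos(np.radians(th))),.092+.086*np.sin(np.radians(th)))
for d in(80,90,97,105,115,125): print(d,f([bar(d,-.266),bar(d,-.056)]))
print('rim corners side',f([(*gw(-.27,.039),.086),(*gw(-.27,-.039),.086),(*gw(-.034,.039),.125)]))
print('posts',f([(*gw(0,.043),.31),(*gw(0,-.043),.31)]))
o=np.hstack([cv2.resize(x[165:285,240:330],None,fx=4.4,fy=4.4,interpolation=cv2.INTER_CUBIC) for x in(s0,c['frame'])])
cv2.imwrite('pics/p2.png',o)
E
```

```text
tcp [[230.0, 277.0]] top [[278.75630914 212.75196456]]
80 [[323.0, 295.0], [160.0, 209.0]]
90 [[335.0, 287.0], [172.0, 202.0]]
97 [[343.0, 283.0], [180.0, 199.0]]
105 [[352.0, 280.0], [190.0, 197.0]]
115 [[363.0, 280.0], [201.0, 197.0]]
125 [[373.0, 282.0], [211.0, 200.0]]
rim corners side [[273.0, 413.0], [335.0, 377.0], [95.0, 272.0]]
posts [[58.0, 81.0], [132.0, 54.0]]
```

View pics/p2.png

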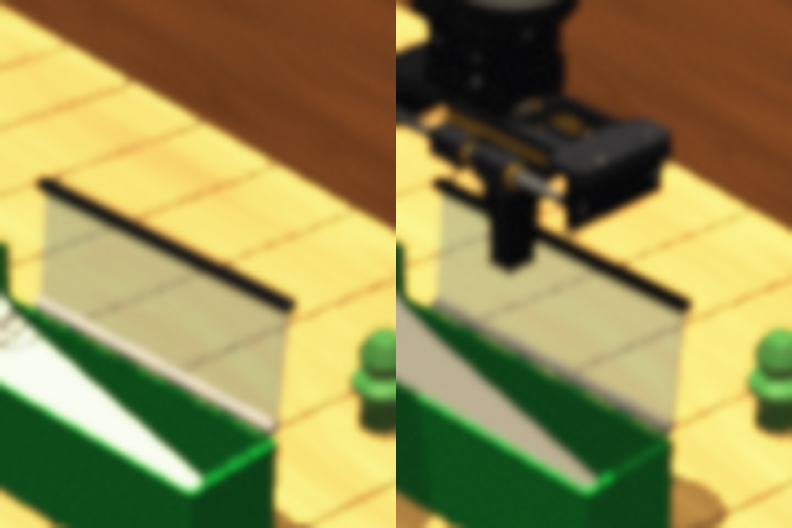

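The finger passed over the bar. The visible tip is about 22 crop pixels higher than the reported TCP projects. I'll compare this with the first picture, where the gripper was open.

```bash
python3 - <<'E'
from h import *
c=cap('side')
a=np.radians(-103.05);y=np.array([np.cos(a),np.sin(a),0]);p0=np.array([.141,.6083,.1964])
P=[p0+y*.0435,p0-y*.0435,p0+y*.0585,p0-y*.0585]
print(proj(c,P)*1.4)
p,_,s=pose()
for dz in (0,.01,.02,.03): print(dz,(proj(c,[p+[0,0,dz]])*1.4).round(), 'p2',((proj(c,[p+[0,0,dz]])-[240,165])*4.4).round())
s0=np.load('side0.npy')
o=cv2.resize(s0[90:230,0:130],None,fx=4,fy=4,interpolation=cv2.INTER_CUBIC);cv2.imwrite('pics/p3.png',o);print(((proj(c,P)-[0,90])*4).round())
E
```

```text
[[ 46.65432989 269.88280246]
 [ 43.15248026 252.68675203]
 [ 47.28656243 272.99941517]
 [ 42.57570135 249.86512549]]
0 [[373. 326.]] p2 [[117. 297.]]
0.01 [[373. 321.]] p2 [[117. 283.]]
0.02 [[373. 316.]] p2 [[117. 269.]]
0.03 [[373. 312.]] p2 [[117. 254.]]
[[133. 411.]
 [123. 362.]
 [135. 420.]
 [122. 354.]]
```

View pics/p3.png

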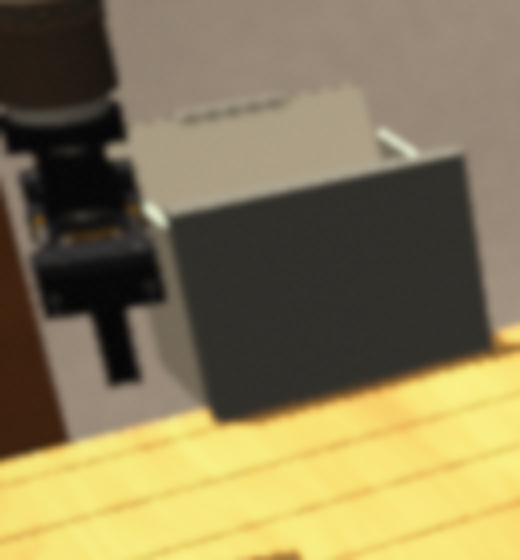

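The open gripper shows the same thing: the near fingertip at (125,383) against a prediction of (133,411). So the real tips sit about 20 mm short of the reported TCP, which is why the finger cleared the bar. I'll correct for that: go back behind the cover and push 20 mm lower.

```bash
python3 - <<'E'
from h import *
f=lambda y,z,st=3.5:(*gw(-.17,y),z,None,st)
plan([f(-.005,.20),f(-.095,.20),f(-.095,.153),f(-.06,.152,1.5),f(-.021,.146,1),f(-.005,.139,.7),f(.003,.133,.5)])
E
```

```text
0 0 -2 -0; -0.1 0 -2.1 -0; 3 0 0 -0; 3 0 0 -0; 3 0 0 -0; 0 0 2.4 -0; 0 0 2.3 -0; -1.2 0 0 -0; -1.1 0 0.1 -0; -1.2 0 0 -0; -1 0 0.2 -0; -0.9 0 0.1 -0
-1 0 0.2 -0; -1 0 0.1 -0; -0.5 0 0.2 -0; -0.5 0 0.3 -0; -0.6 0 0.2 -0; -0.4 0 0.3 -0; -0.4 0 0.3 -0
end [0.549  0.0386 0.1334] -84.1
```

>>> step_arm --targets "0 0 -2 0; -0.1 0 -2.1 0; 3 0 0 0; 3 0 0 0; 3 0 0 0; 0 0 2.4 0; 0 0 2.3 0; -1.2 0 0 0; -1.1 0 0.1 0; -1.2 0 0 0; -1 0 0.2 0; -0.9 0 0.1 0"

```text
time_s: 5.45
tcp_pos: [0.5932, 0.043, 0.1497]
ee_rot: [[0.995, 0.104, 0.003], [0.104, -0.995, -0.0], [0.003, 0.0, -1.0]]
wrist_force: [2.0, -1.0, -0.7]
gripper_width: 0.005
gripper_force: 1.1
```

>>> step_arm --targets "-1 0 0.2 0; -1 0 0.1 0; -0.5 0 0.2 0; -0.5 0 0.3 0; -0.6 0 0.2 0; 0 0 0 0"

```text
time_s: 5.95
tcp_pos: [0.5552, 0.0392, 0.1389]
ee_rot: [[0.995, 0.103, -0.002], [0.103, -0.995, -0.0], [-0.002, -0.0, -1.0]]
wrist_force: [0.5, -0.6, 0.7]
gripper_width: 0.0
gripper_force: 0.2
```

```bash
python3 - <<'E'
from h import *
c=cap('side')
bar=lambda th,x:(*gw(x,-.039+.086*np.cos(np.radians(th))),.092+.086*np.sin(np.radians(th)))
f=lambda P:((proj(c,P)-[190,140])*3).round().tolist()
for d in(40,45,50,55,60,65): print(d,f([bar(d,-.266),bar(d,-.056)]))
cv2.imwrite('pics/p4.png',cv2.resize(c['frame'][140:300,190:340],None,fx=3,fy=3));p,_,_=pose();print(p,gl(p))
E
```

```text
40 [[281.0, 346.0], [119.0, 255.0]]
45 [[285.0, 338.0], [123.0, 248.0]]
50 [[290.0, 331.0], [128.0, 241.0]]
55 [[295.0, 324.0], [133.0, 235.0]]
60 [[300.0, 317.0], [138.0, 229.0]]
65 [[306.0, 311.0], [143.0, 223.0]]
[0.55553902 0.03926555 0.13897906] (np.float64(-0.1700737168355091), np.float64(-0.003189824505808502))
```

View pics/p4.png

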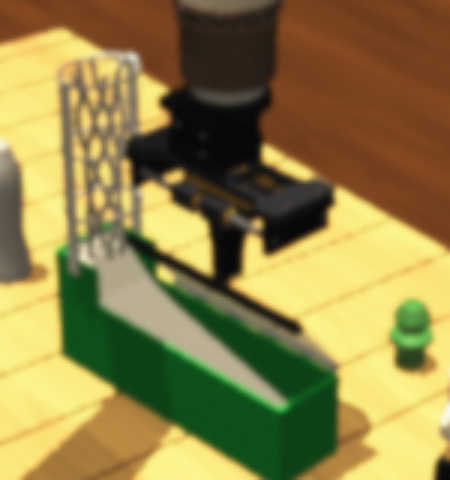

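The bar now ends at (298,328) and (133,238), about 53°. I'll push a little further, back off, then plan the first tag.

>>> step_arm --targets "-0.4 0 0.3 0; -0.4 0 0.3 0; 0 0 0 0; 1 0 -0.5 0; 1 0 -3 0; 0 0 -3.5 0; 0 0 -3.5 0; 0 0 -3.5 0; 0 0 -3.5 0; 0 0 0 0"

```text
time_s: 6.83
tcp_pos: [0.5714, 0.0406, 0.3163]
ee_rot: [[0.994, 0.104, 0.014], [0.104, -0.995, 0.002], [0.014, -0.0, -1.0]]
wrist_force: [-0.0, 0.4, 1.7]
gripper_width: 0.009
gripper_force: 0.0
```

```bash
python3 - <<'E'
from h import *
c=cap('side');t=cap('top')
f=c['frame'][140:300,190:340].max(2)
m=((cv2.resize(f,None,fx=3,fy=3)<45)*255).astype('uint8'); m[:225]=0;m[345:]=0
n,l,st,ce=cv2.connectedComponentsWithStats(m)
for i in range(1,n):
    if st[i,4]>400:print(st[i])
# tags in the top view (z=.036), white + local check
w,o=tags(t);u=(w*255).astype('uint8'); u[:185]=0;u[280:]=0;u[:,:345]=0;u[:,420:]=0
n,l,st,ce=cv2.connectedComponentsWithStats(u)
for i in range(1,n):
    if st[i,4]>9: print(onz(t,[ce[i]],.036)[0,:2].round(4),st[i,4])
p,psi,s=pose();print(p,psi,s['joints'])
T1=(.5813+.003*np.cos(np.radians(-25)),-.2174+.003*np.sin(np.radians(-25)))
plan([(p[0],p[1],.24,None),(T1[0],T1[1],.10,-205)])
E
```

```text
[125 246 166  95 885]
[ 0.5902 -0.3347] 23
[ 0.5813 -0.2167] 24
[ 0.4999 -0.218 ] 22
[ 0.4923 -0.2841] 42
[ 0.4365 -0.2157] 28
[ 0.4037 -0.3093] 27
[0.56841212 0.04092048 0.30941561] -84.05860998087685 [ 2.03755718e+01  1.33322728e+01  3.90677866e+00 -4.46088441e-02
 -8.04459018e+01  7.55730989e+01]
0 0 3.5 -0; 0 0 3.4 -0; 0 1 0.6 5; 0 1.1 0.5 5; 0.1 1 0.6 5; 0.3 1 0.5 4; 0.3 1 0.6 5; 0.3 1 0.6 5; 0.5 0.9 0.5 5; 0.6 0.9 0.6 5; 0.6 0.8 0.6 5; 0.7 0.8 0.5 4
0.7 0.8 0.6 5; 0.8 0.6 0.5 5; 0.9 0.6 0.6 5; 0.9 0.5 0.6 5; 0.9 0.5 0.5 5; 1 0.3 0.6 4; 1 0.3 0.5 5; 1 0.2 0.6 5; 1.1 0.1 0.6 5; 1 0 0.5 5; 1 -0.1 0.6 5; 1.1 -0.2 0.6 4
1 -0.2 0.5 5; 1 -0.3 0.6 5; 0.9 -0.5 0.5 5
end [ 0.5845 -0.2188  0.1004] -205.1
```

The bar mask ends at (291,341) and (125,246), so the cover stands at about 46°. Tag T1 next.

>>> step_arm --targets "0 0 3.5 0; 0 0 3.4 0; 0 1 0.6 5; 0 1.1 0.5 5; 0.1 1 0.6 5; 0.3 1 0.5 4; 0.3 1 0.6 5; 0.3 1 0.6 5; 0.5 0.9 0.5 5; 0.6 0.9 0.6 5; 0.6 0.8 0.6 5; 0.7 0.8 0.5 4" --claw 4.5

```text
time_s: 7.93
tcp_pos: [0.5732, -0.0636, 0.1805]
ee_rot: [[0.74, -0.673, -0.005], [-0.673, -0.74, 0.0], [-0.004, 0.004, -1.0]]
wrist_force: [0.4, 0.7, -0.6]
gripper_width: 0.514
gripper_force: 0.0
```

>>> step_arm --targets "0.7 0.8 0.6 5; 0.8 0.6 0.5 5; 0.9 0.6 0.6 5; 0.9 0.5 0.6 5; 0.9 0.5 0.5 5; 1 0.3 0.6 4; 1 0.3 0.5 5; 1 0.2 0.6 5; 1.1 0.1 0.6 5; 1 0 0.5 5; 1 -0.1 0.6 5; 1.1 -0.2 0.6 4"

```text
time_s: 8.93
tcp_pos: [0.5805, -0.1883, 0.1127]
ee_rot: [[-0.179, -0.984, -0.005], [-0.984, 0.179, 0.001], [-0.0, 0.005, -1.0]]
wrist_force: [-0.0, 0.2, 0.1]
gripper_width: 0.514
gripper_force: 0.0
```

>>> step_arm --targets "1 -0.2 0.5 5; 1 -0.3 0.6 5; 0.9 -0.5 0.5 5; 0 0 0 0; 0 0 0 0"

```text
time_s: 9.35
tcp_pos: [0.5828, -0.219, 0.0973]
ee_rot: [[-0.422, -0.906, -0.004], [-0.906, 0.422, 0.001], [0.001, 0.004, -1.0]]
wrist_force: [0.9, 0.2, -0.1]
gripper_width: 0.518
gripper_force: 0.0
```

```bash
python3 - <<'E'
from h import *
p,psi,s=pose();print(p,psi,s['joints'],s['gripper_width'])
plan([(.584,-.2187,.012,-205)],st=2.5)
E
```

```text
[ 0.58284824 -0.2190112   0.09727622] 155.01050853409325 [-5.73726668e+00  2.67085310e+01 -7.34924315e+00 -3.14786288e-02
 -5.61968374e+01 -1.92345250e+01] 0.5180119852241271
0 0 0.1 5; 0 0 0.1 5; 0 0 0.2 5; 0 0 0.1 5; 0 0 0.1 5; 0 0 0.1 5; 0 0 0.1 5; 0 0 0.1 5; 0 0 0.2 5; 0 0 0.1 5; 0 0 0.1 5; 0 0 0.1 5
0 0 0.1 5; 0 0 0.2 5; 0 0 0.1 5; 0 0 0.1 5; 0 0 0.1 5; 0 0 0.1 5; 0 0 0.2 5; 0 0 0.1 5; 0 0 0.1 5; 0 0 0.1 5; 0 0 0.1 5; 0 0 0.1 5
0 0 0.2 5; 0 0 0.1 5; 0 0 0.1 5; 0 0 0.1 5; 0 0 0.1 5; 0 0 0.2 5; 0 0.1 0.1 5; 0 0 0.1 5; 0 0 0.1 5; 0 0 0.1 5; 0 0 0.1 5; 0 0 0.2 5
0 0 0.1 5; 0 0 0.1 5; 0 0 0.1 5; 0 0 0.1 5; 0 0 0.2 5; 0 0 0.1 5; 0 0 0.1 5; 0 0 0.1 5; 0 0 0.1 5; 0 0 0.1 5; 0 0 0.2 5; 0 0 0.1 5
0 0 0.1 5; 0 0 0.1 5; 0 0 0.1 5; 0 0 0.2 5; 0 0 0.1 5; 0 0 0.1 5; 0 0 0.1 5; 0 0 0.1 5; 0 0 0.2 5; 0 0 0.1 5; 0 0 0.1 5; 0 0 0.1 5
0 0 0.1 5; 0 0 0.1 5; 0 0 0.2 5; 0 0 0.1 5; 0 0 0.1 5; 0 0 0.1 5; 0 0 0.1 5; 0 0 0.2 5; 0 0 0.1 5; 0 0 0.1 5; 0 0 0.1 5; 0 0 0.1 5
end [ 0.5838 -0.2189  0.0123] -205.0
```

>>> step_arm --targets "0 0 2.5 0; 0 0 2.5 0; 0 0 2.2 0; 0 0 1.2 0; 0 0 0 0; 0 0 0 0"

```text
time_s: 9.85
tcp_pos: [0.5845, -0.2187, 0.0153]
ee_rot: [[-0.422, -0.907, -0.001], [-0.907, 0.422, -0.0], [0.001, 0.001, -1.0]]
wrist_force: [0.5, -0.7, -0.1]
gripper_width: 0.52
gripper_force: 0.0
```

```bash
sed -i 's/return np.array(s\[.tcp_pos.\]),np.degrees(np.arctan2(R\[1,1\],R\[0,1\])),s/a=np.degrees(np.arctan2(R[1,1],R[0,1])); return np.array(s["tcp_pos"]),(a if a<90 else a-360),s/' h.py
python3 - <<'E'
from h import *
c=cap('side');p,psi,s=pose();print(p,psi,s['wrist_force'])
print((proj(c,[p,p+[0,0,.02],[*p[:2],0],[*p[:2],.038]])-[280,275])@np.diag([6,6]))
cv2.imwrite('pics/p5.png',cv2.resize(c['frame'][275:365,280:400],None,fx=6,fy=6,interpolation=cv2.INTER_CUBIC))
E
```

```text
[ 0.58542942 -0.21898002  0.01638857] -204.95703470941112 [ 0.56937426  0.13382472 -0.04347392]
[[350.28621488 273.38179889]
 [353.2925504  235.75426795]
 [347.85840359 303.83289024]
 [353.53689431 232.69990948]]
```

View pics/p5.png

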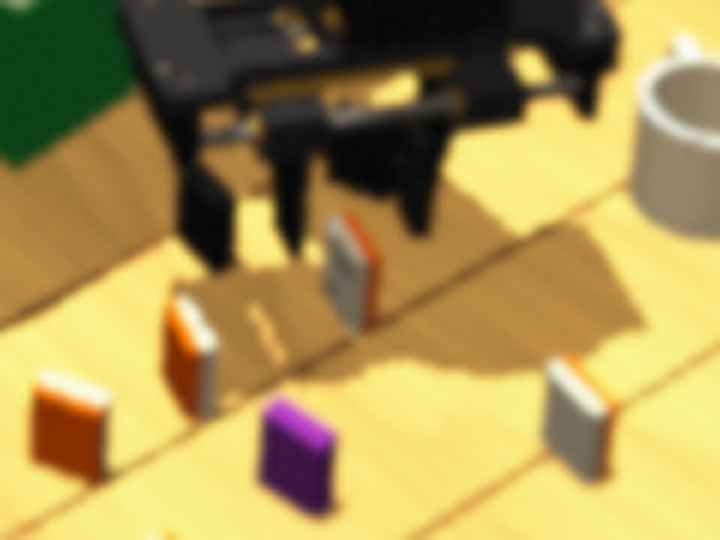

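The fingertips at (295,252) and (420,232) bracket T1, about 18 mm above the reported TCP. I'll go 14 mm lower, close and lift.

>>> step_arm --targets "0 0 0.8 0; 0 0 0.6 0; 0 0 0 0; 0 0 0 0"

```text
time_s: 10.23
tcp_pos: [0.5843, -0.2191, 0.0012]
ee_rot: [[-0.423, -0.906, -0.0], [-0.906, 0.423, 0.0], [0.0, 0.0, -1.0]]
wrist_force: [-0.1, 0.1, 0.5]
gripper_width: 0.518
gripper_force: 0.0
```

>>> step_arm --targets "0 0 0 0; 0 0 0 0; 0 0 0 0; 0 0 0 0; 0 0 0 0; 0 0 0 0; 0 0 -1 0; 0 0 -3 0; 0 0 -3.5 0; 0 0 -3.5 0; 0 0 0 0; 0 0 0 0" --claw 0.5

```text
time_s: 11.23
tcp_pos: [0.5863, -0.2193, 0.1151]
ee_rot: [[-0.423, -0.906, 0.007], [-0.906, 0.423, -0.001], [-0.002, -0.007, -1.0]]
wrist_force: [-0.5, 0.5, -0.8]
gripper_width: 0.134
gripper_force: 30.0
```

```bash
python3 - <<'E'
from h import *
c=cap('side');p,psi,s=pose();print(p,psi,s['wrist_force'],s['gripper_width'],s['gripper_force'])
q=proj(c,[p])[0].astype(int);print(q)
x,y=q[0]-60,q[1]-55;print(6*(proj(c,[p,p+[0,0,.02],p+[0,0,.038],p-[0,0,.002]])-[x,y]))
cv2.imwrite('pics/p6.png',cv2.resize(c['frame'][y:y+90,x:x+120],None,fx=6,fy=6,interpolation=cv2.INTER_CUBIC))
g=gw(0,0); plan([(p[0],p[1],.33,None),(*gw(-.01,0),.335,-83.8),(*gw(0,0),.335,None)])
E
```

```text
[ 0.58470861 -0.21891313  0.11273773] -205.06836131971798 [-1.04974217  0.68903194 -0.9217972 ] 0.1361200431528225 29.998387098312378
[340 289]
[[363.82641114 333.76635499]
 [367.0727087  293.48157956]
 [370.04228354 256.71914729]
 [363.50480411 337.7628345 ]]
0 0 -3.1 -0; 0 0 -3.1 -0; 0 0 -3.1 -0; 0 0 -3.1 -0; 0 0 -3.1 -0; 0 0 -3.1 -0; 0 0 -3.1 -0; -1.4 0.9 0 -5; -1.5 0.7 0 -5; -1.6 0.7 -0.1 -5; -1.6 0.5 0 -4; -1.6 0.3 0 -5
-1.7 0.3 0 -5; -1.7 0 0 -5; -1.6 0 -0.1 -5; -1.7 -0.2 0 -5; -1.7 -0.4 0 -5; -1.6 -0.5 0 -4; -1.5 -0.6 -0.1 -5; -1.5 -0.7 0 -5; -1.5 -0.9 0 -5; -1.3 -1 0 -5; -1.3 -1.1 0 -5; -1.2 -1.2 -0.1 -4
-1 -1.3 0 -5; -1 -1.4 0 -5; -0.8 -1.4 0 -5; -0.7 -1.6 0 -5; -0.6 -1.5 -0.1 -5; -0.4 -1.7 0 -5; -0.3 -1.6 0 -4; -0.2 -1.7 0 -5; 0 -1 0 -0
end [0.5341 0.2081 0.3347] -84.1
```

View pics/p6.png

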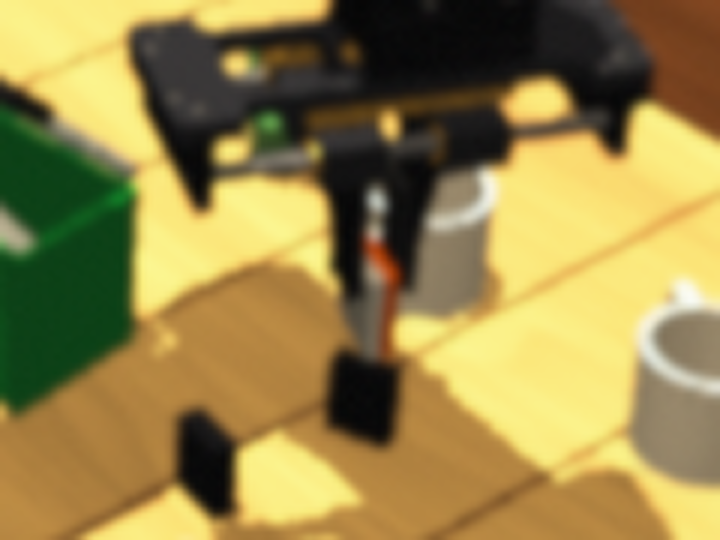

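T1 is held (opening 0.136), with the tag between the pads at about (378,290). I'll carry it to the guide mouth.

>>> step_arm --targets "0 0 -3.1 0; 0 0 -3.1 0; 0 0 -3.1 0; 0 0 -3.1 0; 0 0 -3.1 0; 0 0 -3.1 0; 0 0 -3.1 0; -1.4 0.9 0 -5; -1.5 0.7 0 -5; -1.6 0.7 -0.1 -5; -1.6 0.5 0 -4; -1.6 0.3 0 -5"

```text
time_s: 12.28
tcp_pos: [0.5739, -0.135, 0.3276]
ee_rot: [[-0.015, -1.0, -0.004], [-1.0, 0.015, 0.0], [-0.0, 0.004, -1.0]]
wrist_force: [-0.3, 0.4, -0.2]
gripper_width: 0.138
gripper_force: 30.0
```

>>> step_arm --targets "-1.7 0.3 0 -5; -1.7 0 0 -5; -1.6 0 -0.1 -5; -1.7 -0.2 0 -5; -1.7 -0.4 0 -5; -1.6 -0.5 0 -4; -1.5 -0.6 -0.1 -5; -1.5 -0.7 0 -5; -1.5 -0.9 0 -5; -1.3 -1 0 -5; -1.3 -1.1 0 -5; -1.2 -1.2 -0.1 -4"

```text
time_s: 13.28
tcp_pos: [0.5494, 0.0654, 0.3303]
ee_rot: [[0.84, -0.542, -0.004], [-0.542, -0.84, -0.001], [-0.003, 0.003, -1.0]]
wrist_force: [0.3, 0.0, -1.6]
gripper_width: 0.137
gripper_force: 30.0
```

>>> step_arm --targets "-1 -1.3 0 -5; -1 -1.4 0 -5; -0.8 -1.4 0 -5; -0.7 -1.6 0 -5; -0.6 -1.5 -0.1 -5; -0.4 -1.7 0 -5; -0.3 -1.6 0 -4; -0.2 -1.7 0 -5; 0 -1 0 0; 0 0 0 0; 0 0 0 0; 0 0 0 0"

```text
time_s: 14.28
tcp_pos: [0.5336, 0.2073, 0.3329]
ee_rot: [[0.995, 0.102, -0.001], [0.102, -0.995, -0.001], [-0.001, 0.001, -1.0]]
wrist_force: [0.6, -1.2, -0.6]
gripper_width: 0.135
gripper_force: 30.0
```

```bash
python3 - <<'E'
from h import *
p,psi,s=pose();print(p,psi,s['gripper_width'],np.array(gl(p)).round(4))
c=cap('side')
x,y=170,90;M=(proj(c,[p,(*O,.31),(*gw(0,.043),.31),(*gw(0,-.043),.31)])-[x,y])*5;print(M.round())
cv2.imwrite('pics/p7.png',cv2.resize(c['frame'][y:y+120,x:x+120],None,fx=5,fy=5,interpolation=cv2.INTER_CUBIC))
E
```

```text
[0.53363519 0.20726365 0.3328985 ] -84.14505318827565 0.13526407225462178 [-0.0007  0.0004]
[[258. 324.]
 [260. 362.]
 [197. 385.]
 [320. 340.]]
```

View pics/p7.png

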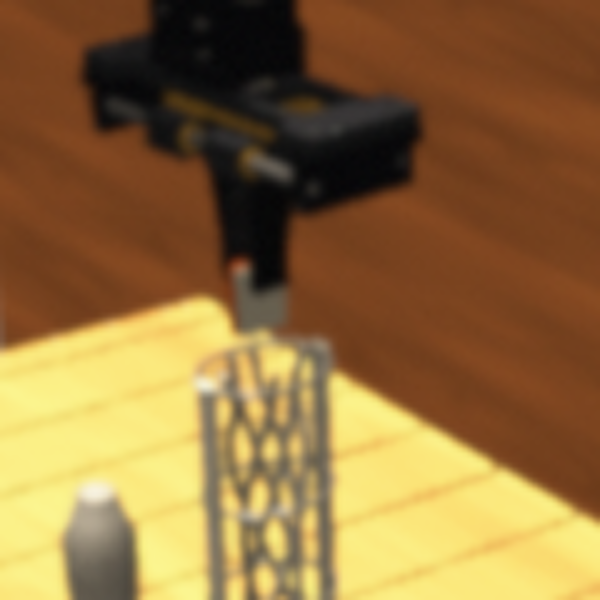

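T1's white face is towards -x and the tag is centred over the mouth (tag x 238-288, mouth centre 260). Lower and release.

>>> step_arm --targets "0 0 1.5 0; 0 0 1 0; 0 0 0.7 0; 0 0 0.3 0; 0 0 0 0; 0 0 0 0"

```text
time_s: 14.83
tcp_pos: [0.5339, 0.2078, 0.2986]
ee_rot: [[0.995, 0.103, 0.0], [0.103, -0.995, -0.0], [0.0, 0.0, -1.0]]
wrist_force: [0.6, -0.0, 0.4]
gripper_width: 0.133
gripper_force: 30.0
```

>>> step_arm --targets "0 0 0 0; 0 0 0 0; 0 0 0 0; 0 0 0 0; 0 0 0 0; 0 0 0 0; 0 0 -2 0; 0 0 -3 0; 0 0 -1 0; 0 0 0 0; 0 0 0 0; 0 0 0 0" --claw 4.5

```text
time_s: 15.83
tcp_pos: [0.5332, 0.2078, 0.357]
ee_rot: [[0.995, 0.104, -0.002], [0.104, -0.995, -0.001], [-0.002, 0.0, -1.0]]
wrist_force: [0.2, 0.3, -0.6]
gripper_width: 0.519
gripper_force: 0.0
```

```bash
cat >> h.py <<'E'
def find(t):
    w,o=tags(t);u=(w*255).astype('uint8'); u[:185]=0;u[280:]=0;u[:,:345]=0;u[:,420:]=0
    n,l,st,ce=cv2.connectedComponentsWithStats(u)
    for i in range(1,n):
        if st[i,4]>9:
            ys,xs=np.where(l==i); W=onz(t,np.c_[xs,ys],.036)[:,:2]; d=W-W.mean(0); v=np.linalg.eigh(d.T@d)[1][:,1]
            print(W.mean(0).round(4),np.degrees(np.arctan(v[1]/v[0])).round(1),st[i,4])
E
python3 - <<'E'
from h import *
p,psi,s=pose();print(p,psi,s['gripper_width'])
c=cap('side');t=cap('top');find(t)
a=cv2.resize(c['frame'][190:300,190:310],None,fx=4,fy=4,interpolation=cv2.INTER_CUBIC)
b=np.clip(cv2.resize(t['frame'][195:245,210:320],None,fx=3,fy=3,interpolation=cv2.INTER_CUBIC)*1.8,0,255)
o=np.zeros((600,480+330,3),'uint8')[:, :800];o[:440,:480]=a;o[440:590,:330]=b;cv2.imwrite('pics/p8.png',o)
n=np.radians(-10);T=(.5902+.003*np.cos(n),-.3347+.003*np.sin(n))
plan([(p[0],p[1]-.17,.34,-150),(*T,.06,-190),(*T,.002,None,2)])
E
```

```text
[0.53315107 0.20783618 0.35699146] -84.05343433424386 0.5192161893343255
[ 0.5902 -0.3347] 80.4 23
[ 0.4999 -0.218 ] 69.2 22
[ 0.4923 -0.2841] -81.5 42
[ 0.4037 -0.3093] 80.0 27
-0.1 1.2 0.1 5; 0 1.2 0.1 4; 0 1.2 0.2 5; 0.2 1.2 0.1 5; 0.3 1.2 0.1 5; 0.3 1.2 0.1 4; 0.5 1.1 0.1 5; 0.6 1.1 0.2 5; 0.6 1 0.1 4; 0.7 1 0.1 5; 0.8 0.9 0.1 5; 0.9 0.8 0.1 5
0.9 0.8 0.2 4; 1 0.7 0.1 5; 2.5 1 2 3; 2.6 0.8 2 3; 2.6 0.7 2 3; 2.6 0.5 2 2; 2.7 0.5 2 3; 2.7 0.3 2 3; 2.7 0.2 2 3; 2.7 0 2 3; 2.7 -0.1 2 3; 2.7 -0.2 2 3
2.6 -0.4 2 2; 2.7 -0.5 2 3; 2.6 -0.6 2 3; 2.6 -0.8 2 3; 0 0 1.9 -0; 0 0 2 -0; 0 0 1.9 -0
end [ 0.5936 -0.335   0.0018] -190.1
```

View pics/p8.png

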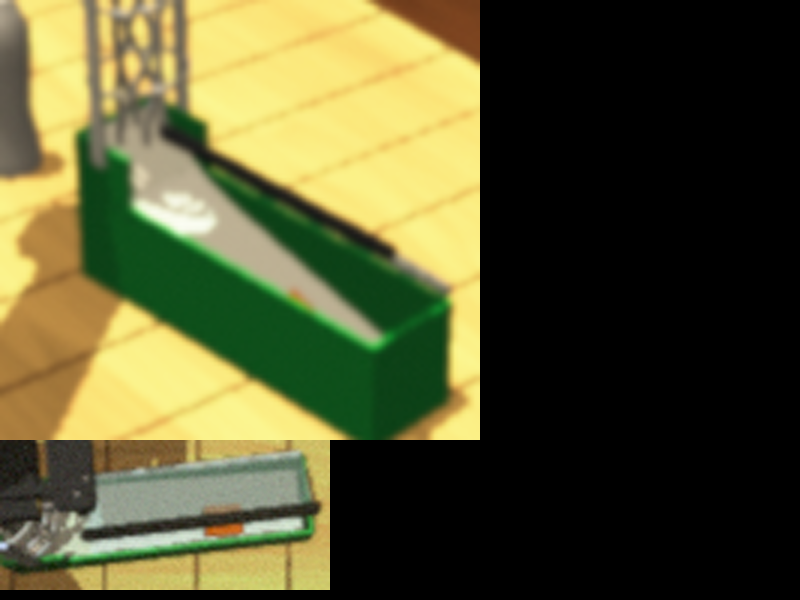

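T1 lies in the tray orange up, at (223,525) in the top inset, and the cover is still half open. T4 was not found by the mask and may have been knocked, so I'll look again from the next stop. Fetching T2.

>>> step_arm --targets "-0.1 1.2 0.1 5; 0 1.2 0.1 4; 0 1.2 0.2 5; 0.2 1.2 0.1 5; 0.3 1.2 0.1 5; 0.3 1.2 0.1 4; 0.5 1.1 0.1 5; 0.6 1.1 0.2 5; 0.6 1 0.1 4; 0.7 1 0.1 5; 0.8 0.9 0.1 5; 0.9 0.8 0.1 5"

```text
time_s: 16.93
tcp_pos: [0.5337, 0.0618, 0.3433]
ee_rot: [[0.625, -0.78, -0.002], [-0.78, -0.625, -0.001], [-0.001, 0.002, -1.0]]
wrist_force: [0.1, -0.4, 0.2]
gripper_width: 0.514
gripper_force: 0.0
```

>>> step_arm --targets "0.9 0.8 0.2 4; 1 0.7 0.1 5; 2.5 1 2 3; 2.6 0.8 2 3; 2.6 0.7 2 3; 2.6 0.5 2 2; 2.7 0.5 2 3; 2.7 0.3 2 3; 2.7 0.2 2 3; 2.7 0 2 3; 2.7 -0.1 2 3; 2.7 -0.2 2 3"

```text
time_s: 17.93
tcp_pos: [0.5757, -0.2298, 0.1394]
ee_rot: [[0.014, -1.0, -0.002], [-1.0, -0.014, 0.0], [-0.0, 0.002, -1.0]]
wrist_force: [-0.5, 0.7, 0.4]
gripper_width: 0.514
gripper_force: 0.0
```

>>> step_arm --targets "2.6 -0.4 2 2; 2.7 -0.5 2 3; 2.6 -0.6 2 3; 2.6 -0.8 2 3; 0 0 0 0; 0 0 0 0"

```text
time_s: 18.43
tcp_pos: [0.5921, -0.3356, 0.058]
ee_rot: [[-0.177, -0.984, -0.006], [-0.984, 0.177, 0.002], [-0.001, 0.006, -1.0]]
wrist_force: [0.4, 0.4, -0.0]
gripper_width: 0.515
gripper_force: 0.0
```

```bash
python3 - <<'E'
from h import *
p,psi,s=pose();print(p,psi)
t=cap('top');w,o=tags(t);u=(w*255).astype('uint8')
u[:170]=0;u[300:]=0;u[:,:320]=0;u[:,440:]=0
n,l,st,ce=cv2.connectedComponentsWithStats(u)
for i in range(1,n): print(ce[i],st[i,4],onz(t,[ce[i]],.036)[0,:2].round(4))
E
```

```text
[ 0.5920772  -0.33556092  0.05795828] -190.168701776641
[328.         173.26315789] 38 [ 0.6982 -0.1098]
[357.48484848 171.51515152] 33 [ 0.7048 -0.2007]
[366. 170.] 1 [ 0.7099 -0.2271]
[376.01836228 203.89727047] 2015 [ 0.6046 -0.2559]
[420.7303989  181.23933975] 727 [ 0.6768 -0.3953]
[352.8 175.2] 5 [ 0.6931 -0.1861]
[407.42857143 188.71428571] 7 [ 0.6529 -0.3535]
[410.33333333 190.66666667] 3 [ 0.6469 -0.3622]
[358.5 194.5] 2 [ 0.633  -0.2029]
[429. 197.] 1 [ 0.6279 -0.4191]
[356.  204.5] 2 [ 0.602  -0.1948]
[398. 208.] 1 [ 0.5928 -0.3228]
[350. 231.] 1 [ 0.5208 -0.1757]
[349. 234.] 1 [ 0.5117 -0.1725]
[368.01902497 265.039239  ] 1682 [ 0.4194 -0.2286]
[384. 247.] 1 [ 0.4738 -0.2776]
[334.8 266.8] 5 [ 0.4131 -0.1292]
[330.5 268. ] 2 [ 0.4094 -0.1163]
[359.19480519 294.61038961] 385 [ 0.3321 -0.2012]
[320.42857143 297.71428571] 7 [ 0.3218 -0.0863]
[327.25 298.75] 8 [ 0.319  -0.1065]
```

>>> step_arm --targets "0 0 2.5 0; 0 0 2 0; 0 0 1.1 0; 0 0 0 0; 0 0 0 0; 0 0 0 0"

```text
time_s: 18.98
tcp_pos: [0.5955, -0.3348, 0.0073]
ee_rot: [[-0.173, -0.985, 0.003], [-0.985, 0.173, -0.001], [0.001, -0.003, -1.0]]
wrist_force: [0.6, -0.4, 0.9]
gripper_width: 0.519
gripper_force: 0.0
```

>>> step_arm --targets "0 0 0 0; 0 0 0 0; 0 0 0 0; 0 0 0 0; 0 0 0 0; 0 0 0 0; 0 0 -1 0; 0 0 -3 0; 0 0 -3.5 0; 0 0 -3.5 0; 0 0 0 0; 0 0 0 0" --claw 0.5

```text
time_s: 19.98
tcp_pos: [0.5959, -0.3354, 0.1194]
ee_rot: [[-0.174, -0.985, 0.007], [-0.985, 0.174, -0.002], [0.001, -0.007, -1.0]]
wrist_force: [-0.2, 0.1, -1.7]
gripper_width: 0.133
gripper_force: 30.0
```

```bash
python3 - <<'E'
from h import *
p,psi,s=pose();print(p,psi,s['gripper_width'])
plan([(p[0],p[1],.15,None),(*gw(-.20,-.06),.335,-150),(*gw(0,0),.335,-83.8)])
E
```

```text
[ 0.59587936 -0.33543058  0.11942176] -190.04403022818303 0.13265388408461376
0 0 -3.1 -0; -2.9 0.4 -1.5 -3; -2.9 0.1 -1.6 -4; -3 0 -1.5 -3; -2.9 -0.1 -1.6 -3; -2.9 -0.3 -1.5 -4; -2.9 -0.5 -1.5 -3; -2.8 -0.7 -1.6 -3; -2.9 -0.8 -1.5 -4; -2.7 -1 -1.5 -3; -2.7 -1.2 -1.6 -3; -2.6 -1.3 -1.5 -4
-2.6 -1.4 -1.6 -3; -1.5 -0.2 0 -5; -1.4 -0.3 0 -4; -1.5 -0.4 0 -5; -1.4 -0.5 0 -5; -1.3 -0.7 0 -5; -1.3 -0.8 0 -4; -1.2 -0.8 0 -5; -1.1 -1 0 -5; -1.1 -1 0 -5; -0.9 -1.2 0 -4; -0.9 -1.2 0 -5
-0.8 -1.3 0 -5; -0.6 -1.3 0 -5; -0.5 -1.4 0 -4
end [0.5343 0.208  0.3354] -84.0
```

>>> step_arm --targets "0 0 -3.1 0; -2.9 0.4 -1.5 -3; -2.9 0.1 -1.6 -4; -3 0 -1.5 -3; -2.9 -0.1 -1.6 -3; -2.9 -0.3 -1.5 -4; -2.9 -0.5 -1.5 -3; -2.8 -0.7 -1.6 -3; -2.9 -0.8 -1.5 -4; -2.7 -1 -1.5 -3; -2.7 -1.2 -1.6 -3; -2.6 -1.3 -1.5 -4"

```text
time_s: 20.98
tcp_pos: [0.6116, -0.0116, 0.3149]
ee_rot: [[0.456, -0.89, -0.003], [-0.89, -0.456, -0.0], [-0.001, 0.002, -1.0]]
wrist_force: [1.1, -0.7, 0.0]
gripper_width: 0.126
gripper_force: 30.0
```

>>> step_arm --targets "-2.6 -1.4 -1.6 -3; -1.5 -0.2 0 -5; -1.4 -0.3 0 -4; -1.5 -0.4 0 -5; -1.4 -0.5 0 -5; -1.3 -0.7 0 -5; -1.3 -0.8 0 -4; -1.2 -0.8 0 -5; -1.1 -1 0 -5; -1.1 -1 0 -5; -0.9 -1.2 0 -4; -0.9 -1.2 0 -5"

```text
time_s: 21.98
tcp_pos: [0.5486, 0.168, 0.3299]
ee_rot: [[0.991, -0.136, -0.003], [-0.136, -0.991, -0.001], [-0.003, 0.002, -1.0]]
wrist_force: [-0.3, -0.1, -1.4]
gripper_width: 0.13
gripper_force: 30.0
```

>>> step_arm --targets "-0.8 -1.3 0 -5; -0.6 -1.3 0 -5; -0.5 -1.4 0 -4; 0 0 0 0; 0 0 0 0; 0 0 0 0"

```text
time_s: 22.48
tcp_pos: [0.5325, 0.2083, 0.3306]
ee_rot: [[0.995, 0.103, -0.001], [0.103, -0.995, -0.001], [-0.002, 0.001, -1.0]]
wrist_force: [-0.2, 0.3, -0.2]
gripper_width: 0.136
gripper_force: 30.0
```

```bash
python3 - <<'E'
from h import *
p,psi,s=pose();print(p,psi,s['gripper_width'],gl(p))
t=cap('top');find(t)
plan([(*gw(0,0),.298,-83.8)],st=1.2)
E
```

```text
[0.5324505  0.2082912  0.33060722] -84.111602988031 0.13559581119448602 (np.float64(0.0004568461108055487), np.float64(0.0015089839639356828))
[ 0.4999 -0.218 ] 69.2 22
[ 0.4923 -0.284 ] -83.2 44
[ 0.4037 -0.3093] 80.0 27
0 0 1.1 -0; 0.1 0 1.1 -0; 0 0 1.1 -0
end [0.5336 0.2082 0.2978] -84.1
```

>>> step_arm --targets "0 0 1.1 0; 0.1 0 1.1 0; 0 0 1 0; 0 0 0 0; 0 0 0 0; 0 0 0 0"

```text
time_s: 23.03
tcp_pos: [0.534, 0.2086, 0.2996]
ee_rot: [[0.995, 0.103, 0.001], [0.103, -0.995, -0.0], [0.001, 0.0, -1.0]]
wrist_force: [-0.8, -0.1, 0.4]
gripper_width: 0.131
gripper_force: 30.0
```

>>> step_arm --targets "0 0 0 0; 0 0 0 0; 0 0 0 0; 0 0 0 0; 0 0 0 0; 0 0 0 0; 0 0 -2 0; 0 0 -3 0; 0 0 -1 0; 0 0 0 0; 0 0 0 0; 0 0 0 0" --claw 4.5

```text
time_s: 24.03
tcp_pos: [0.5331, 0.2087, 0.358]
ee_rot: [[0.995, 0.104, -0.002], [0.104, -0.995, -0.001], [-0.002, 0.0, -1.0]]
wrist_force: [0.1, 0.7, -0.2]
gripper_width: 0.519
gripper_force: 0.0
```

```bash
python3 - <<'E'
from h import *
p,psi,s=pose();print(p,psi,s['gripper_width'])
c=cap('side');t=cap('top');find(t)
a=cv2.resize(t['frame'][180:290,230:430],None,fx=3.5,fy=3.5,interpolation=cv2.INTER_CUBIC);a=np.clip(a*1.8,0,255).astype('uint8')
b=cv2.resize(c['frame'][285:390,190:400],None,fx=2,fy=2)
o=np.zeros((600,700,3),'uint8');o[:385]=a;o[385:595,:420]=b;cv2.imwrite('pics/p9.png',o)
n=np.radians(-10);T=(.4037+.003*np.cos(n),-.3093+.003*np.sin(n))
plan([(p[0],p[1]-.17,.34,-150),(*T,.06,-190)])
E
```

```text
[0.53307827 0.20869279 0.35795251] -84.053349697972 0.5190372488738563
[ 0.4999 -0.218 ] 69.2 22
[ 0.4923 -0.2845] -79.8 41
[ 0.4037 -0.3093] 80.0 27
-0.1 1.2 0.1 5; 0 1.2 0.2 4; 0 1.2 0.1 5; 0.2 1.2 0.1 5; 0.3 1.2 0.1 5; 0.3 1.2 0.2 4; 0.5 1.1 0.1 5; 0.6 1.1 0.1 5; 0.6 1 0.1 4; 0.7 1 0.2 5; 0.8 0.9 0.1 5; 0.9 0.8 0.1 5
0.9 0.8 0.2 4; 1 0.7 0.1 5; 1.7 2 2 3; 1.8 2 2 3; 1.9 1.8 2 3; 2 1.7 2 2; 2.1 1.7 2 3; 2.1 1.5 2 3; 2.3 1.5 2 3; 2.3 1.3 2 3; 2.3 1.2 2 3; 2.5 1.1 2 3
2.4 0.9 2 2; 2.5 0.9 2 3; 2.6 0.7 2 3; 2.6 0.6 2 3
end [ 0.4064 -0.3102  0.0598] -190.1
```

View pics/p9.png

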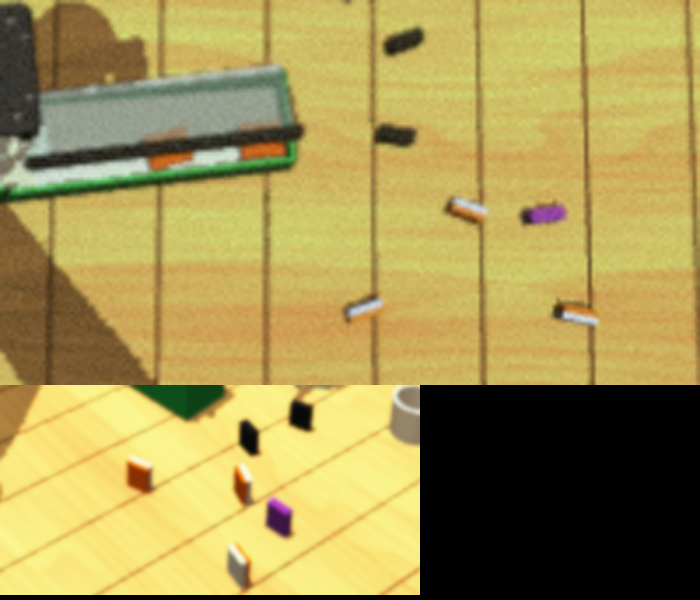

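Two tags lie in the tray orange up, at (170,160) and (262,150). T4 was knocked but still stands, now at (363,308) in the crop. T3 and T5 are unmoved. Fetching T5.

>>> step_arm --targets "-0.1 1.2 0.1 5; 0 1.2 0.2 4; 0 1.2 0.1 5; 0.2 1.2 0.1 5; 0.3 1.2 0.1 5; 0.3 1.2 0.2 4; 0.5 1.1 0.1 5; 0.6 1.1 0.1 5; 0.6 1 0.1 4; 0.7 1 0.2 5; 0.8 0.9 0.1 5; 0.9 0.8 0.1 5"

```text
time_s: 25.13
tcp_pos: [0.5336, 0.0627, 0.3432]
ee_rot: [[0.625, -0.78, -0.002], [-0.78, -0.625, -0.001], [-0.001, 0.002, -1.0]]
wrist_force: [0.3, 0.8, -0.5]
gripper_width: 0.515
gripper_force: 0.0
```

>>> step_arm --targets "0.9 0.8 0.2 4; 1 0.7 0.1 5; 1.7 2 2 3; 1.8 2 2 3; 1.9 1.8 2 3; 2 1.7 2 2; 2.1 1.7 2 3; 2.1 1.5 2 3; 2.3 1.5 2 3; 2.3 1.3 2 3; 2.3 1.2 2 3; 2.5 1.1 2 3"

```text
time_s: 26.13
tcp_pos: [0.4417, -0.2114, 0.1399]
ee_rot: [[0.014, -1.0, -0.001], [-1.0, -0.014, 0.0], [-0.0, 0.001, -1.0]]
wrist_force: [0.1, 0.5, -0.0]
gripper_width: 0.516
gripper_force: 0.0
```

>>> step_arm --targets "2.4 0.9 2 2; 2.5 0.9 2 3; 2.6 0.7 2 3; 2.6 0.6 2 3; 0 0 0 0; 0 0 0 0; 0 0 0 0"

```text
time_s: 26.72
tcp_pos: [0.4069, -0.31, 0.0612]
ee_rot: [[-0.174, -0.985, -0.0], [-0.985, 0.174, -0.0], [0.0, 0.0, -1.0]]
wrist_force: [-0.4, 0.1, 0.0]
gripper_width: 0.518
gripper_force: 0.0
```

```bash
sed -i 's/u\[:,:345\]=0/u[:,:322]=0/' h.py; python3 - <<'E'
from h import *
p,psi,s=pose();print(p,psi)
plan([(.4067,-.3098,.001,-190)],st=2)
E
```

```text
[ 0.40694461 -0.30996636  0.06122682] -190.02594440113367
0 0 2 -0; 0 0 2 -0; 0 0 2 -0
end [ 0.4069 -0.31    0.0012] -190.0
```

>>> step_arm --targets "0 0 2.5 0; 0 0 2 0; 0 0 1.4 0; 0 0 0 0; 0 0 0 0; 0 0 0 0"

```text
time_s: 27.22
tcp_pos: [0.4085, -0.3099, 0.0038]
ee_rot: [[-0.173, -0.985, 0.003], [-0.985, 0.173, -0.001], [0.001, -0.003, -1.0]]
wrist_force: [0.3, -0.2, -0.1]
gripper_width: 0.514
gripper_force: 0.0
```

>>> step_arm --targets "0 0 0 0; 0 0 0 0; 0 0 0 0; 0 0 0 0; 0 0 0 0; 0 0 0 0; 0 0 -1 0; 0 0 -3 0; 0 0 -3.5 0; 0 0 -3.5 0; 0 0 0 0; 0 0 0 0" --claw 0.5

```text
time_s: 28.22
tcp_pos: [0.4084, -0.3105, 0.1152]
ee_rot: [[-0.175, -0.985, 0.006], [-0.985, 0.175, -0.002], [0.001, -0.006, -1.0]]
wrist_force: [-1.0, 0.1, -0.2]
gripper_width: 0.132
gripper_force: 30.0
```

```bash
python3 - <<'E'
from h import *
p,psi,s=pose();print(p,psi,s['gripper_width'])
plan([(p[0],p[1],.15,None),(*gw(-.20,0.0),.335,-150),(*gw(0,0),.335,-83.8)])
E
```

```text
[ 0.40841105 -0.31054798  0.11524055] -190.05424955013814 0.13197505829499426
0 0 -3.5 -0; -2.8 -0.7 -1.5 -3; -2.8 -0.9 -1.6 -4; -2.8 -1.1 -1.5 -3; -2.6 -1.2 -1.6 -3; -2.6 -1.4 -1.5 -4; -2.5 -1.5 -1.5 -3; -2.4 -1.7 -1.6 -3; -2.3 -1.8 -1.5 -4; -2.2 -2 -1.6 -3; -2.1 -2 -1.5 -3; -2 -2.2 -1.5 -4
-1.8 -2.3 -1.6 -3; -1.3 -0.6 0 -5; -1.3 -0.7 0 -4; -1.2 -0.7 0 -5; -1.1 -0.9 0 -5; -1 -1 0 -5; -1 -1 0 -4; -0.9 -1.2 0 -5; -0.8 -1.2 0 -5; -0.7 -1.2 0 -5; -0.5 -1.3 0 -4; -0.5 -1.4 0 -5
-0.4 -1.4 0 -5; -0.2 -1.4 0 -5; -0.1 -1.4 0 -4
end [0.534  0.2081 0.3352] -84.1
```

>>> step_arm --targets "0 0 -3.5 0; -2.8 -0.7 -1.5 -3; -2.8 -0.9 -1.6 -4; -2.8 -1.1 -1.5 -3; -2.6 -1.2 -1.6 -3; -2.6 -1.4 -1.5 -4; -2.5 -1.5 -1.5 -3; -2.4 -1.7 -1.6 -3; -2.3 -1.8 -1.5 -4; -2.2 -2 -1.6 -3; -2.1 -2 -1.5 -3; -2 -2.2 -1.5 -4"

```text
time_s: 29.22
tcp_pos: [0.5414, -0.0154, 0.3157]
ee_rot: [[0.456, -0.89, -0.003], [-0.89, -0.456, -0.0], [-0.001, 0.003, -1.0]]
wrist_force: [0.9, -0.1, -0.8]
gripper_width: 0.135
gripper_force: 30.0
```

>>> step_arm --targets "-1.8 -2.3 -1.6 -3; -1.3 -0.6 0 -5; -1.3 -0.7 0 -4; -1.2 -0.7 0 -5; -1.1 -0.9 0 -5; -1 -1 0 -5; -1 -1 0 -4; -0.9 -1.2 0 -5; -0.8 -1.2 0 -5; -0.7 -1.2 0 -5; -0.5 -1.3 0 -4; -0.5 -1.4 0 -5"

```text
time_s: 30.22
tcp_pos: [0.5365, 0.1667, 0.3306]
ee_rot: [[0.991, -0.137, -0.003], [-0.137, -0.991, -0.002], [-0.003, 0.002, -1.0]]
wrist_force: [-0.3, 0.3, -1.2]
gripper_width: 0.135
gripper_force: 30.0
```

>>> step_arm --targets "-0.4 -1.4 0 -5; -0.2 -1.4 0 -5; -0.1 -1.4 0 -4; 0 0 0 0; 0 0 0 0; 0 0 0 0"

```text
time_s: 30.72
tcp_pos: [0.5322, 0.2083, 0.3314]
ee_rot: [[0.995, 0.103, -0.002], [0.103, -0.995, -0.001], [-0.002, 0.001, -1.0]]
wrist_force: [0.4, 0.4, -0.5]
gripper_width: 0.134
gripper_force: 30.0
```

```bash
python3 - <<'E'
from h import *
p,psi,s=pose();print(p,psi,s['gripper_width'],gl(p))
t=cap('top');find(t)
plan([(*gw(0,0),.298,-83.8)],st=1.2)
E
```

```text
[0.53219574 0.20828214 0.3313666 ] -84.11572492374083 0.13400370389563543 (np.float64(0.0004753465051924726), np.float64(0.0017632374650779535))
[ 0.4996 -0.2185] 70.1 21
[ 0.4923 -0.2841] -81.5 42
[ 0.4121 -0.1262] -70.3 28
0.1 0 1.1 -0; 0 0 1.1 -0; 0.1 0 1.2 -0
end [0.5343 0.2083 0.2977] -84.1
```

>>> step_arm --targets "0.1 0 1.1 0; 0 0 1.1 0; 0 0 1 0; 0 0 0 0; 0 0 0 0; 0 0 0 0"

```text
time_s: 31.27
tcp_pos: [0.5338, 0.2087, 0.3007]
ee_rot: [[0.995, 0.103, 0.001], [0.103, -0.995, 0.0], [0.001, 0.0, -1.0]]
wrist_force: [-0.0, 0.4, 0.2]
gripper_width: 0.137
gripper_force: 30.0
```

>>> step_arm --targets "0 0 0 0; 0 0 0 0; 0 0 0 0; 0 0 0 0; 0 0 0 0; 0 0 0 0; 0 0 -2 0; 0 0 -3 0; 0 0 -1 0; 0 0 0 0; 0 0 0 0; 0 0 0 0" --claw 4.5

```text
time_s: 32.27
tcp_pos: [0.5329, 0.2088, 0.359]
ee_rot: [[0.995, 0.104, -0.002], [0.104, -0.995, -0.001], [-0.002, 0.0, -1.0]]
wrist_force: [-0.3, 0.6, -0.3]
gripper_width: 0.517
gripper_force: 0.0
```

```bash
cat >> h.py <<'E'
def tray(t):
    B,G,R=[t['frame'][...,k].astype(float) for k in range(3)]
    m=((R>60)&(G<0.62*R)*(B<.45*R)*1>0).astype('uint8')*255
    n,l,st,ce=cv2.connectedComponentsWithStats(m)
    for i in range(1,n):
        g=np.array(gl(onz(t,[ce[i]],.045)[0]))
        if st[i,4]>5 and -.28<g[0]<.02 and abs(g[1])<.045: print('orange in tray',(g*1e3).round(),st[i,4])
E
python3 - <<'E'
from h import *
p,psi,s=pose();print(p,psi,s['gripper_width'])
t=cap('top');find(t);tray(t)
n=np.radians(159.5);T=(.4998+.003*np.cos(n),-.218+.003*np.sin(n));print(T)
plan([(p[0],p[1]-.17,.34,-150),(*T,.06,-200.5)])
E
```

```text
[0.53293668 0.20875104 0.35899681] -84.05210718934967 0.5172588469986071
[ 0.4999 -0.218 ] 69.2 22
[ 0.4923 -0.2841] -81.5 42
[ 0.4119 -0.1257] -71.1 27
orange in tray [-226.   16.] 82
(np.float64(0.4969899834322548), np.float64(-0.2169493778562216))
-0.1 1.2 0.1 5; 0 1.2 0.2 4; 0 1.2 0.1 5; 0.2 1.2 0.1 5; 0.3 1.2 0.2 5; 0.4 1.2 0.1 4; 0.4 1.1 0.1 5; 0.6 1.1 0.2 5; 0.6 1 0.1 4; 0.7 1 0.1 5; 0.8 0.9 0.2 5; 0.9 0.9 0.1 5
0.9 0.7 0.1 4; 1 0.7 0.2 5; 1.9 1.4 2.5 5; 1.9 1.3 2.6 4; 2.1 1.2 2.5 5; 2.1 0.9 2.6 4; 2.2 0.8 2.5 5; 2.3 0.6 2.6 5; 2.3 0.4 2.5 4; 2.4 0.3 2.5 5; 2.3 0 2.6 4; 2.4 -0.1 2.5 5
2.3 -0.4 2.6 4
end [ 0.4974 -0.2173  0.0598] -200.1
```

```bash
cat >> h.py <<'E'
def strip(t):
    # colour along the uncovered strip of the tray floor (guide y=27..32)
    out=[]
    for x in range(-264,-50,6):
        z=.070-.268*(-.052-x/1e3)+.012
        q=proj(t,[(*gw(x/1e3,y),z) for y in(.027,.030)]).round().astype(int)
        v=np.mean([t['frame'][b,a].astype(float) for a,b in q],0); out.append('O' if v[1]<.7*v[2] else ('w' if v[0]>.7*v[2] else '?'))
    print('x=-264..:',''.join(out))
E
python3 - <<'E'
from h import *
t=cap('top');strip(t);strip({**t})
E
```

```text
x=-264..: wwwwwwwwwwwwwwwwwwwwwwwwwwwwwwwwwwww
x=-264..: wwwwwwwwwwwwwwwwwwwwwwwwwwwwwwwwwwww
```

```bash
cat >> h.py <<'E'
def strip(t):
    B,G,R=[t['frame'][...,k].astype(float) for k in range(3)]
    ys,xs=np.where((R>50)&(G<.65*R)&(B<.5*R)&(R-B>30))
    W=onz(t,np.c_[xs,ys],.045); g=np.array([gl(w) for w in W])*1e3
    k=(g[:,0]>-285)&(g[:,0]<20)&(abs(g[:,1])<45); h,e=np.histogram(g[k,0],bins=np.arange(-285,21,6)); print('y',g[k,1].min().round(),g[k,1].max().round(),dict(zip(e.astype(int).tolist(),h.tolist())))
E
python3 - <<'E'
from h import *
strip(cap('top'))
E
```

```text
y 10.0 23.0 {-285: 0, -279: 0, -273: 0, -267: 5, -261: 8, -255: 7, -249: 8, -243: 8, -237: 7, -231: 5, -225: 5, -219: 6, -213: 7, -207: 6, -201: 7, -195: 8, -189: 1, -183: 0, -177: 0, -171: 0, -165: 0, -159: 0, -153: 0, -147: 0, -141: 0, -135: 0, -129: 0, -123: 0, -117: 0, -111: 0, -105: 0, -99: 0, -93: 0, -87: 0, -81: 0, -75: 0, -69: 0, -63: 0, -57: 0, -51: 0, -45: 0, -39: 0, -33: 0, -27: 0, -21: 0, -15: 0, -9: 0, -3: 0, 3: 0, 9: 0}
```

```bash
python3 - <<'E'
from h import *
c=cap('side');t=cap('top')
a=cv2.resize(c['frame'][145:300,190:310],None,fx=3.8,fy=3.8,interpolation=cv2.INTER_CUBIC)
b=np.clip(cv2.resize(t['frame'][190:250,205:325].astype(np.float32),None,fx=2.8,fy=2.8,interpolation=cv2.INTER_CUBIC)*2,0,255)
o=np.zeros((600,800,3),'uint8');o[:a.shape[0],:a.shape[1]]=a;o[:b.shape[0],460:460+b.shape[1]]=b
cv2.imwrite('pics/p10.png',o)
E
```

```text
(no output)
```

View pics/p10.png

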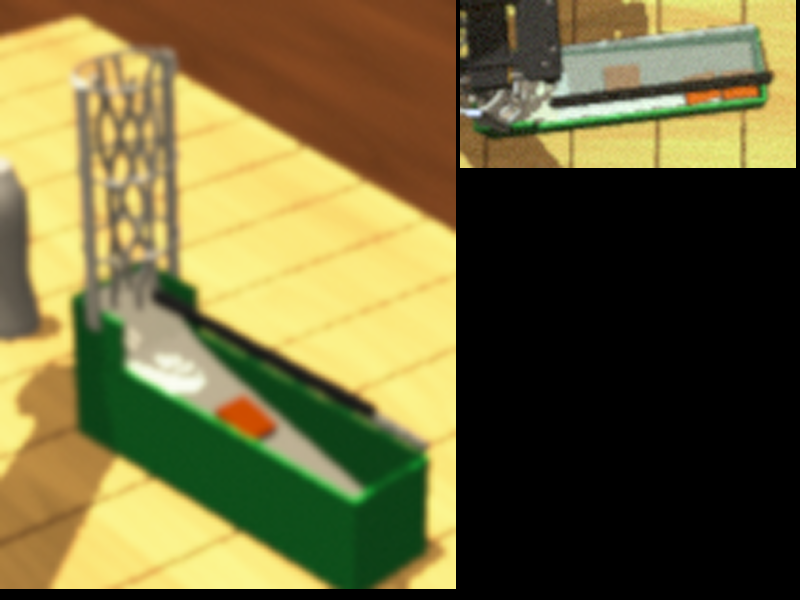

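Three tags are in the tray, all orange up: two at the far end (705-740, 95) and the third at (620,75), seen through the cover. Fetching T3.

>>> step_arm --targets "-0.1 1.2 0.1 5; 0 1.2 0.2 4; 0 1.2 0.1 5; 0.2 1.2 0.1 5; 0.3 1.2 0.2 5; 0.4 1.2 0.1 4; 0.4 1.1 0.1 5; 0.6 1.1 0.2 5; 0.6 1 0.1 4; 0.7 1 0.1 5; 0.8 0.9 0.2 5; 0.9 0.9 0.1 5"

```text
time_s: 33.52
tcp_pos: [0.5331, 0.0622, 0.3438]
ee_rot: [[0.625, -0.78, -0.001], [-0.78, -0.625, -0.0], [-0.0, 0.001, -1.0]]
wrist_force: [0.9, -0.2, 0.7]
gripper_width: 0.518
gripper_force: 0.0
```

>>> step_arm --targets "0.9 0.7 0.1 4; 1 0.7 0.2 5; 1.9 1.4 2.5 5; 1.9 1.3 2.6 4; 2.1 1.2 2.5 5; 2.1 0.9 2.6 4; 2.2 0.8 2.5 5; 2.3 0.6 2.6 5; 2.3 0.4 2.5 4; 2.4 0.3 2.5 5; 2.3 0 2.6 4; 2.4 -0.1 2.5 5"

```text
time_s: 34.52
tcp_pos: [0.5001, -0.1949, 0.0861]
ee_rot: [[-0.28, -0.96, 0.0], [-0.96, 0.28, -0.0], [0.0, -0.0, -1.0]]
wrist_force: [1.1, -0.6, 0.2]
gripper_width: 0.517
gripper_force: 0.0
```

>>> step_arm --targets "2.3 -0.4 2.6 4; 0 0 0 0; 0 0 0 0; 0 0 0 0"

```text
time_s: 34.85
tcp_pos: [0.4986, -0.2172, 0.0617]
ee_rot: [[-0.342, -0.94, 0.001], [-0.94, 0.342, -0.0], [0.0, -0.001, -1.0]]
wrist_force: [-0.4, -0.3, 0.4]
gripper_width: 0.52
gripper_force: 0.0
```

```bash
python3 - <<'E'
from h import *
p,psi,s=pose();print(p,psi)
plan([(.497,-.2169,.001,-200.5)],st=2)
E
```

```text
[ 0.49859279 -0.21721859  0.06172623] -200.0073972744046
0 0.1 2 0; 0 0 2 0; 0 0.1 2.1 0
end [ 0.4967 -0.2165  0.0007] -200.0
```

>>> step_arm --targets "0 0.1 2.5 0; 0 0 2 0; 0 0.1 1.4 0; 0 0 0 0; 0 0 0 0; 0 0 0 0"

```text
time_s: 35.35
tcp_pos: [0.4979, -0.2161, 0.0041]
ee_rot: [[-0.341, -0.94, 0.004], [-0.94, 0.341, -0.001], [-0.0, -0.004, -1.0]]
wrist_force: [1.1, 0.0, 1.1]
gripper_width: 0.516
gripper_force: 0.0
```

>>> step_arm --targets "0 0 0 0; 0 0 0 0; 0 0 0 0; 0 0 0 0; 0 0 0 0; 0 0 0 0; 0 0 -1 0; 0 0 -3 0; 0 0 -3.5 0; 0 0 -3.5 0; 0 0 0 0; 0 0 0 0" --claw 0.5

```text
time_s: 36.35
tcp_pos: [0.4977, -0.2166, 0.1154]
ee_rot: [[-0.343, -0.939, 0.006], [-0.939, 0.343, -0.001], [-0.001, -0.006, -1.0]]
wrist_force: [-0.5, 0.3, -0.6]
gripper_width: 0.13
gripper_force: 30.0
```

```bash
python3 - <<'E'
from h import *
p,psi,s=pose();print(p,psi,s['gripper_width'],s['joints'])
plan([(p[0],p[1],.18,None),(*gw(-.20,0.0),.335,-230),(*gw(0,0),.335,-263.8)])
E
```

```text
[ 0.49770029 -0.21660826  0.11536226] -200.05310327453876 0.13004509488538563 [-6.39581574e+00  1.82567008e+01 -1.81013242e+01  3.90048339e-03
 -5.32845307e+01 -1.36593625e+01]
0 0 -3.2 -0; 0 0 -3.3 -0; -2.9 0.3 -1.9 4; -2.9 0.5 -2 3; -2.8 0.6 -1.9 4; -2.8 0.9 -1.9 4; -2.7 1 -2 4; -2.7 1.2 -1.9 3; -2.6 1.4 -1.9 4; -2.4 1.5 -2 4; -1.6 2.4 0 5; -1.4 2.5 0 5
-1.1 2.6 0 4; -1 2.7 0 5; -0.7 2.7 0 5; -0.5 2.9 0 5; -0.3 2.8 0 5
end [0.5342 0.2079 0.3354] -264.1
```

>>> step_arm --targets "0 0 -3.2 0; 0 0 -3.3 0; -2.9 0.3 -1.9 4; -2.9 0.5 -2 3; -2.8 0.6 -1.9 4; -2.8 0.9 -1.9 4; -2.7 1 -2 4; -2.7 1.2 -1.9 3; -2.6 1.4 -1.9 4; -2.4 1.5 -2 4; -1.6 2.4 0 5; -1.4 2.5 0 5"

```text
time_s: 37.35
tcp_pos: [0.5475, 0.068, 0.332]
ee_rot: [[-0.869, -0.495, -0.001], [-0.495, 0.869, 0.0], [0.001, 0.001, -1.0]]
wrist_force: [-0.3, 0.4, -0.8]
gripper_width: 0.135
gripper_force: 30.0
```

>>> step_arm --targets "-1.1 2.6 0 4; -1 2.7 0 5; -0.7 2.7 0 5; -0.5 2.9 0 5; -0.3 2.8 0 5; 0 0 0 0; 0 0 0 0; 0 0 0 0"

```text
time_s: 38.02
tcp_pos: [0.5322, 0.2077, 0.3312]
ee_rot: [[-0.995, -0.105, -0.002], [-0.105, 0.995, -0.002], [0.002, -0.001, -1.0]]
wrist_force: [0.3, 0.6, -0.1]
gripper_width: 0.134
gripper_force: 30.0
```

```bash
python3 - <<'E'
from h import *
p,psi,s=pose();print(p,psi,s['gripper_width'],gl(p))
t=cap('top');find(t)
plan([(*gw(0,0),.298,-263.8)],st=1.2)
E
```

```text
[0.53222034 0.20771993 0.33120651] -263.9939605501015 0.13378540783489212 (np.float64(-8.622697907983794e-05), np.float64(0.001799492956066929))
[ 0.4924 -0.2839] -82.8 43
[ 0.4121 -0.1262] -70.3 28
-0.1 0 1.1 -0; 0 0 1.1 -0; -0.1 0.1 1.2 -0
end [0.5343 0.2085 0.2976] -264.1
```

>>> step_arm --targets "-0.1 0 1.1 0; 0 0 1.1 0; 0 0 1 0; 0 0 0 0; 0 0 0 0; 0 0 0 0"

```text
time_s: 38.57
tcp_pos: [0.5337, 0.2078, 0.3006]
ee_rot: [[-0.995, -0.103, 0.0], [-0.103, 0.995, -0.0], [0.0, -0.0, -1.0]]
wrist_force: [0.4, -0.2, -0.7]
gripper_width: 0.132
gripper_force: 30.0
```

>>> step_arm --targets "0 0 0 0; 0 0 0 0; 0 0 0 0; 0 0 0 0; 0 0 0 0; 0 0 0 0; 0 0 -2 0; 0 0 -3 0; 0 0 -1 0; 0 0 0 0; 0 0 0 0; 0 0 0 0" --claw 4.5

```text
time_s: 39.57
tcp_pos: [0.533, 0.2081, 0.359]
ee_rot: [[-0.995, -0.104, -0.002], [-0.104, 0.995, -0.001], [0.002, -0.0, -1.0]]
wrist_force: [0.3, -0.5, -1.4]
gripper_width: 0.517
gripper_force: 0.0
```

```bash
python3 - <<'E'
from h import *
p,psi,s=pose();print(p,psi,s['gripper_width'])
t=cap('top');find(t);strip(t)
plan([(p[0],p[1]-.17,.34,-210),(.4092,-.1272,.06,-160.5)])
E
```

```text
[0.53303729 0.20813914 0.3590025 ] -264.0500973596699 0.5171938579067373
[ 0.4924 -0.2839] -82.8 43
[ 0.4121 -0.1262] -70.3 28
y 10.0 23.0 {-285: 0, -279: 0, -273: 0, -267: 5, -261: 8, -255: 6, -249: 8, -243: 8, -237: 8, -231: 5, -225: 5, -219: 6, -213: 7, -207: 7, -201: 7, -195: 8, -189: 1, -183: 0, -177: 0, -171: 0, -165: 0, -159: 0, -153: 0, -147: 0, -141: 0, -135: 0, -129: 0, -123: 0, -117: 0, -111: 0, -105: 0, -99: 0, -93: 0, -87: 0, -81: 0, -75: 0, -69: 0, -63: 0, -57: 0, -51: 0, -45: 0, -39: 0, -33: 0, -27: 0, -21: 0, -15: 0, -9: 0, -3: 0, 3: 0, 9: 0}
0.2 -1.5 0.2 -5; 0.3 -1.6 0.1 -5; 0.4 -1.4 0.2 -5; 0.5 -1.5 0.2 -5; 0.7 -1.4 0.2 -5; 0.8 -1.3 0.1 -4; 0.9 -1.3 0.2 -5; 1 -1.2 0.2 -5; 1.1 -1 0.1 -5; 1.1 -1 0.2 -5; 1.3 -0.9 0.2 -5; 2.1 0.2 2.8 -5
2 0.5 2.8 -5; 2 0.5 2.8 -5; 1.9 0.8 2.8 -5; 1.8 0.9 2.8 -5; 1.8 1.1 2.8 -5; 1.6 1.3 2.8 -5; 1.6 1.3 2.8 -5; 1.4 1.5 2.8 -5; 1.3 1.7 2.8 -5
end [ 0.4089 -0.1276  0.0598] -160.1
```

>>> step_arm --targets "0.2 -1.5 0.2 -5; 0.3 -1.6 0.1 -5; 0.4 -1.4 0.2 -5; 0.5 -1.5 0.2 -5; 0.7 -1.4 0.2 -5; 0.8 -1.3 0.1 -4; 0.9 -1.3 0.2 -5; 1 -1.2 0.2 -5; 1.1 -1 0.1 -5; 1.1 -1 0.2 -5; 1.3 -0.9 0.2 -5; 2.1 0.2 2.8 -5"

```text
time_s: 40.62
tcp_pos: [0.5245, 0.0209, 0.3159]
ee_rot: [[-0.419, -0.908, 0.008], [-0.908, 0.419, 0.0], [-0.004, -0.007, -1.0]]
wrist_force: [0.9, -0.5, 0.0]
gripper_width: 0.52
gripper_force: 0.0
```

>>> step_arm --targets "2 0.5 2.8 -5; 2 0.5 2.8 -5; 1.9 0.8 2.8 -5; 1.8 0.9 2.8 -5; 1.8 1.1 2.8 -5; 1.6 1.3 2.8 -5; 1.6 1.3 2.8 -5; 1.4 1.5 2.8 -5; 1.3 1.7 2.8 -5; 0 0 0 0; 0 0 0 0; 0 0 0 0"

```text
time_s: 41.62
tcp_pos: [0.4102, -0.1275, 0.0616]
ee_rot: [[0.341, -0.94, 0.001], [-0.94, -0.341, -0.0], [0.001, -0.001, -1.0]]
wrist_force: [-0.4, -0.0, 0.6]
gripper_width: 0.515
gripper_force: 0.0
```

```bash
python3 - <<'E'
from h import *
p,psi,s=pose();print(p,psi)
c=cap('side');t=cap('top')
a=cv2.resize(c['frame'][145:360,190:340],None,fx=2.7,fy=2.7,interpolation=cv2.INTER_CUBIC)
b=np.clip(cv2.resize(t['frame'][190:250,195:325].astype(np.float32),None,fx=3,fy=3,interpolation=cv2.INTER_CUBIC)*2,0,255)
o=np.zeros((600,800,3),'uint8');o[:a.shape[0],:a.shape[1]]=a;o[:b.shape[0],408:408+b.shape[1]]=b
cv2.imwrite('pics/p11.png',o)
plan([(.4092,-.1272,.001,-160.5)],st=2)
E
```

```text
[ 0.41021318 -0.12749483  0.06157569] -160.0683219055647
0 0 1.5 0; 0 0.1 1.6 0; 0 0 1.5 0; 0 0.1 1.5 0
end [ 0.4092 -0.1277  0.0013] -160.0
```

View pics/p11.png

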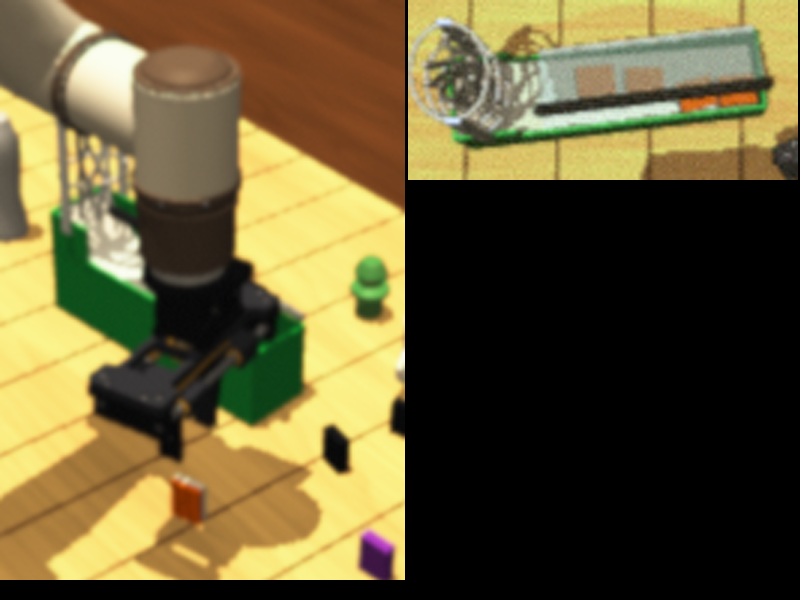

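Four tags are in the tray orange up: (595,80) and (643,78) through the cover, then (700,103) and (740,98). T4 stands below the open fingers at (188,500), orange towards the robot. Grasping it.

>>> step_arm --targets "0 0 2.5 0; 0 0.1 2 0; 0 0 1.5 0; 0 0 0 0; 0 0 0 0; 0 0 0 0"

```text
time_s: 42.22
tcp_pos: [0.4101, -0.1275, 0.0025]
ee_rot: [[0.342, -0.94, 0.003], [-0.94, -0.342, -0.0], [0.001, -0.003, -1.0]]
wrist_force: [0.6, -0.1, -0.2]
gripper_width: 0.519
gripper_force: 0.0
```

>>> step_arm --targets "0 0 0 0; 0 0 0 0; 0 0 0 0; 0 0 0 0; 0 0 0 0; 0 0 0 0; 0 0 -1 0; 0 0 -3 0; 0 0 -3.5 0; 0 0 -3.5 0; 0 0 0 0; 0 0 0 0" --claw 0.5

```text
time_s: 43.22
tcp_pos: [0.4099, -0.1277, 0.1132]
ee_rot: [[0.341, -0.94, 0.005], [-0.94, -0.341, 0.001], [0.001, -0.005, -1.0]]
wrist_force: [-0.8, -0.8, -1.1]
gripper_width: 0.132
gripper_force: 30.0
```

```bash
python3 - <<'E'
from h import *
p,psi,s=pose();print(p,psi,s['gripper_width'],s['joints'])
plan([(p[0],p[1],.335,None),(*gw(-.14,0.0),.335,-210),(*gw(0,0),.335,-263.8)])
E
```

```text
[ 0.40985691 -0.12765694  0.11317931] -160.06059218397988 0.13246345338240786 [ 4.54948885e+00  7.84902059e+00 -3.29045606e+01 -8.10356559e-03
 -4.89378324e+01  1.53950272e+01]
0 0 -3.2 -0; 0 0 -3.1 -0; 0 0 -3.2 -0; 0 0 -3.2 -0; 0 0 -3.1 -0; 0 0 -3.2 -0; 0 0 -3.2 -0; -1.4 -2 0 5; -1.5 -1.8 0 5; -1.7 -1.7 0 5; -1.8 -1.6 0 5; -2 -1.4 0 5
-2.1 -1.2 0 5; -2.2 -1 0 5; -2.2 -0.9 0 5; -2.4 -0.6 0 5; -2.3 -0.4 0 5; -1 0.8 0 5; -1 0.8 0 5; -0.9 0.9 0 5; -0.8 1 0 5; -0.7 1.1 0 4; -0.6 1.1 0 5; -0.6 1.1 0 5
-0.4 1.2 0 5; -0.3 1.2 0 5; -0.2 1.3 0 5; -0.1 1.3 0 5
end [0.5335 0.2083 0.3352] -264.1
```

>>> step_arm --targets "0 0 -3.2 0; 0 0 -3.1 0; 0 0 -3.2 0; 0 0 -3.2 0; 0 0 -3.1 0; 0 0 -3.2 0; 0 0 -3.2 0; -1.4 -2 0 5; -1.5 -1.8 0 5; -1.7 -1.7 0 5; -1.8 -1.6 0 5; -2 -1.4 0 5"

```text
time_s: 44.22
tcp_pos: [0.4783, -0.0287, 0.3312]
ee_rot: [[-0.093, -0.996, -0.004], [-0.996, 0.093, -0.0], [0.001, 0.004, -1.0]]
wrist_force: [-0.3, -0.5, -1.6]
gripper_width: 0.135
gripper_force: 30.0
```

>>> step_arm --targets "-2.1 -1.2 0 5; -2.2 -1 0 5; -2.2 -0.9 0 5; -2.4 -0.6 0 5; -2.3 -0.4 0 5; -1 0.8 0 5; -1 0.8 0 5; -0.9 0.9 0 5; -0.8 1 0 5; -0.7 1.1 0 4; -0.6 1.1 0 5; -0.6 1.1 0 5"

```text
time_s: 45.22
tcp_pos: [0.5377, 0.1579, 0.3308]
ee_rot: [[-0.901, -0.434, -0.004], [-0.434, 0.901, -0.002], [0.004, 0.0, -1.0]]
wrist_force: [-0.2, -1.0, -0.4]
gripper_width: 0.135
gripper_force: 30.0
```

>>> step_arm --targets "-0.4 1.2 0 5; -0.3 1.2 0 5; -0.2 1.3 0 5; -0.1 1.3 0 5; 0 0 0 0; 0 0 0 0; 0 0 0 0"

```text
time_s: 45.8
tcp_pos: [0.5319, 0.2078, 0.332]
ee_rot: [[-0.994, -0.105, -0.002], [-0.105, 0.994, -0.001], [0.002, -0.001, -1.0]]
wrist_force: [0.4, 0.2, -1.0]
gripper_width: 0.137
gripper_force: 30.0
```

```bash
python3 - <<'E'
from h import *
p,psi,s=pose();print(p,psi,s['gripper_width'],gl(p))
plan([(*gw(0,0),.298,-263.8)],st=1.2)
E
```

```text
[0.53188738 0.20781543 0.33201269] -263.97344235672904 0.1368096962749761 (np.float64(4.4668381570163026e-05), np.float64(0.002120197941068754))
-0.1 0 1.1 -0; 0 0 1.2 -0; -0.1 0 1.1 -0
end [0.5339 0.208  0.298 ] -264.0
```

>>> step_arm --targets "-0.1 0 1.1 0; 0 0 1.2 0; 0 0 1 0; 0 0 0 0; 0 0 0 0; 0 0 0 0"

```text
time_s: 46.3
tcp_pos: [0.5332, 0.208, 0.3006]
ee_rot: [[-0.995, -0.104, 0.0], [-0.104, 0.995, -0.0], [-0.0, -0.0, -1.0]]
wrist_force: [0.4, -0.0, -0.8]
gripper_width: 0.135
gripper_force: 30.0
```

>>> step_arm --targets "0 0 0 0; 0 0 0 0; 0 0 0 0; 0 0 0 0; 0 0 0 0; 0 0 0 0; 0 0 -2 0; 0 0 -3 0; 0 0 -1 0; 0 0 0 0; 0 0 0 0; 0 0 0 0" --claw 4.5

```text
time_s: 47.3
tcp_pos: [0.5325, 0.2083, 0.359]
ee_rot: [[-0.995, -0.104, -0.002], [-0.104, 0.995, -0.001], [0.002, -0.0, -1.0]]
wrist_force: [0.4, -0.4, 0.4]
gripper_width: 0.517
gripper_force: 0.0
```

```bash
cat >> h.py <<'E'
def blobs(t):
    f=cv2.GaussianBlur(t['frame'],(0,0),.7).astype(float);B,G,R=f[...,0],f[...,1],f[...,2]
    P=proj(t,[(*gw(x,y),.06) for x,y in((-.262,-.03),(-.262,.03),(-.03,.03),(-.03,-.03))]).astype(np.int32)
    k=np.zeros(B.shape,'uint8');cv2.fillPoly(k,[P],1)
    m=((R/(B+1)>1.3)&(R>G*1.08)&(R>40)&(k>0)).astype('uint8')
    n,l,st,ce=cv2.connectedComponentsWithStats(m)
    for i in range(1,n):
        if st[i,4]>8:
            ys,xs=np.where(l==i);g=np.array([gl(w) for w in onz(t,np.c_[xs,ys],.05)])*1e3;print('blob x',g[:,0].min().round(),g[:,0].max().round(),'y',g[:,1].min().round(),g[:,1].max().round(),st[i,4])
E
python3 - <<'E'
from h import *
p,psi,s=pose();print(p,psi,s['gripper_width'])
blobs(cap('top'))
f=lambda y,z,st=3.3:(*gw(-.17,y),z,None,st)
plan([f(.025,.34),f(.025,.165),f(.027,.143,1),f(.038,.123,1),f(.047,.1,1),f(.049,.084,.8)])
E
```

```text
[0.53253943 0.20825387 0.35898205] -264.04929135994803 0.5170684643314205
blob x -260.0 -72.0 y -34.0 2.0 397
blob x -262.0 -189.0 y 9.0 24.0 119
0.4 -2.8 0.3 -0; 0.4 -2.9 0.3 -0; 0.3 -2.8 0.3 -0; 0.4 -2.9 0.4 -0; 0.4 -2.8 0.3 -0; 0.4 -2.8 0.3 -0; 0 0 2.9 -0; 0 0 2.9 -0; 0 0 2.9 -0; 0 0 3 -0; 0 0 2.9 -0; 0 0 2.9 -0
0.1 0 0.7 -0; 0 0 0.8 -0; 0.1 0 0.7 -0; 0.4 0 0.7 -0; 0.3 0 0.6 -0; 0.4 0 0.7 -0; 0.3 0 0.8 -0; 0.3 0 0.7 -0; 0.3 -0.1 0.8 -0; 0.1 0 0.8 -0; 0.1 0 0.8 -0
end [0.5035 0.0332 0.0838] -264.1
```

```bash
python3 - <<'E'
from h import *
t=cap('top');c=cap('side')
f=cv2.GaussianBlur(t['frame'],(0,0),.7).astype(float)
for y in(-.02,-.01,0.,.018):
    q=[proj(t,[(*gw(x/1e3,y),.070-.268*(-.052-x/1e3)+.012)])[0].round().astype(int) for x in range(-264,-40,8)]
    print(y,[int(10*f[b,a,2]/(f[b,a,1]+1)) for a,b in q])
g=cv2.GaussianBlur(c['frame'],(0,0),.7).astype(float);m=((g[...,2]>1.7*g[...,1])&(g[...,2]>80)).astype('uint8');m[:140]=0
n,l,st,ce=cv2.connectedComponentsWithStats(m)
for i in range(1,n):
    if st[i,4]>5 and 190<ce[i][0]<310 and 140<ce[i][1]<300:print('side orange',ce[i].round(),st[i])
E
```

```text
-0.02 [8, 9, 9, 9, 9, 9, 9, 9, 9, 9, 10, 11, 11, 11, 11, 11, 12, 11, 11, 10, 11, 11, 11, 11, 9, 9, 9, 10]
-0.01 [10, 10, 9, 10, 10, 10, 10, 9, 9, 9, 11, 12, 12, 11, 11, 11, 11, 11, 11, 10, 11, 11, 11, 11, 10, 9, 9, 9]
0.0 [10, 11, 11, 11, 10, 10, 11, 11, 10, 11, 11, 11, 11, 12, 11, 11, 11, 11, 11, 9, 10, 11, 10, 9, 9, 9, 8, 9]
0.018 [16, 17, 18, 15, 17, 15, 17, 18, 18, 15, 9, 9, 9, 9, 9, 9, 9, 9, 9, 9, 9, 9, 9, 9, 9, 9, 9, 9]
side orange [257. 254.] [245 243  29  26 241]
```

Orange now spans x = -264..-190, -184..-120 and -104..-78 in guide mm, which is five tags in the tray, all orange up. Now to shut the cover.

>>> step_arm --targets "0.4 -2.8 0.3 0; 0.4 -2.9 0.3 0; 0.3 -2.8 0.3 0; 0.4 -2.9 0.4 0; 0.4 -2.8 0.3 0; 0.4 -2.8 0.3 0; 0 0 0 0; 0 0 0 0; 0 0 0 0; 0 0 0 0" --claw 0

```text
time_s: 48.28
tcp_pos: [0.5279, 0.0375, 0.3411]
ee_rot: [[-0.995, -0.104, -0.0], [-0.104, 0.995, -0.0], [0.0, 0.0, -1.0]]
wrist_force: [-1.0, 1.4, -0.4]
gripper_width: 0.004
gripper_force: 0.0
```

>>> step_arm --targets "0 0 2.9 0; 0 0 2.9 0; 0 0 2.9 0; 0 0 3 0; 0 0 2.9 0; 0 0 2.7 0; 0 0 0 0; 0 0 0 0; 0 0 0 0"

```text
time_s: 49.03
tcp_pos: [0.5293, 0.0376, 0.1701]
ee_rot: [[-0.994, -0.105, 0.003], [-0.105, 0.994, 0.0], [-0.003, -0.0, -1.0]]
wrist_force: [0.4, 0.2, -0.1]
gripper_width: 0.007
gripper_force: 0.0
```

```bash
python3 - <<'E'
from h import *
p,psi,s=pose();print(p,psi,s['gripper_width'],gl(p),s['wrist_force'])
f=lambda y,z,st=3.3:(*gw(-.17,y),z,None,st)
plan([f(.027,.143,1),f(.038,.123,1),f(.047,.1,1),f(.049,.084,.8)])
E
```

```text
[0.52928622 0.03761569 0.17006575] -263.96470201316777 0.006581492078426212 (np.float64(-0.16887864055423923), np.float64(0.02308760803268921)) [ 0.38272691  0.23625373 -0.11164525]
0.1 0 0.9 -0; 0.2 -0.1 0.9 -0; 0.1 0 0.9 -0; 0.4 0 0.7 -0; 0.3 0 0.6 -0; 0.4 0 0.7 -0; 0.3 0 0.8 -0; 0.3 0 0.7 -0; 0.3 0 0.8 -0; 0.1 0 0.8 -0; 0.1 0 0.8 -0
end [0.5035 0.0339 0.0841] -264.0
```

>>> step_arm --targets "0.1 0 0.9 0; 0.2 -0.1 0.9 0; 0.1 0 0.9 0; 0.4 0 0.7 0; 0.3 0 0.6 0; 0.4 0 0.7 0; 0.3 0 0.8 0; 0.3 0 0.7 0; 0.3 0 0.8 0; 0.1 0 0.8 0; 0.1 0 0.8 0; 0 0 0 0"

```text
time_s: 50.03
tcp_pos: [0.5007, 0.0328, 0.0805]
ee_rot: [[-0.995, -0.103, -0.003], [-0.103, 0.995, -0.001], [0.004, -0.001, -1.0]]
wrist_force: [0.6, 0.2, -0.3]
gripper_width: 0.011
gripper_force: 0.0
```

>>> step_arm --targets "0 0 0.3 0; 0 0 0.2 0; 0 0 0.2 0; 0 0 0 0; 0 0 0 0"

```text
time_s: 50.45
tcp_pos: [0.5023, 0.0332, 0.0754]
ee_rot: [[-0.995, -0.104, 0.0], [-0.104, 0.995, 0.0], [-0.0, -0.0, -1.0]]
wrist_force: [0.1, 0.1, 0.5]
gripper_width: 0.004
gripper_force: 0.0
```

```bash
cat >> h.py <<'E'
def cover(c):
    f=c['frame'].max(2); b=lambda th,x:(*gw(x,-.039+.086*np.cos(np.radians(th))),.092+.086*np.sin(np.radians(th)))
    for d in list(range(0,21,3))+[30,46]:
        q=proj(c,[b(d,x) for x in np.linspace(-.25,-.07,19)]); print(d,int(np.mean([f[int(round(y)),int(round(x))] for x,y in q])),end='; ')
    print()
E
python3 - <<'E'
from h import *
p,psi,s=pose();print(p,gl(p),s['wrist_force']);cover(cap('side'))
E
```

```text
[0.50225243 0.0331701  0.07544555] (np.float64(-0.1703785929184571), np.float64(0.05044339198094057)) [0.12108069 0.13638901 0.52833338]
0 62; 3 78; 6 108; 9 149; 12 165; 15 165; 18 159; 30 49; 46 32;
```

>>> step_arm --targets "0 0 0.2 0; 0 0 0.2 0; 0 0 0 0; 0 0 0 0"

```text
time_s: 50.83
tcp_pos: [0.5019, 0.0331, 0.0712]
ee_rot: [[-0.995, -0.104, -0.0], [-0.104, 0.995, -0.0], [0.0, -0.0, -1.0]]
wrist_force: [-0.1, 0.7, 0.1]
gripper_width: 0.004
gripper_force: 0.0
```

```bash
python3 - <<'E'
from h import *
p,psi,s=pose();print(p,s['wrist_force']);cover(cap('side'))
E
```

```text
[0.50192513 0.03306345 0.07118436] [-0.11691121  0.65094689  0.11952372]
0 60; 3 76; 6 107; 9 148; 12 165; 15 165; 18 157; 30 57; 46 25;
```

>>> step_arm --targets "0 0 0.2 0; 0 0 0.2 0; 0 0 0.2 0; 0 0 0 0; 0 0 0 0"

```text
time_s: 51.3
tcp_pos: [0.502, 0.0331, 0.0651]
ee_rot: [[-0.995, -0.104, -0.0], [-0.104, 0.995, -0.0], [0.0, -0.0, -1.0]]
wrist_force: [0.3, 0.2, 0.6]
gripper_width: 0.006
gripper_force: 0.0
```

```bash
sed -i 's/list(range(0,21,3))/list(range(-9,13,2))/' h.py; python3 - <<'E'
from h import *
p,psi,s=pose();print(p,s['wrist_force']);cover(cap('side'))
E
```

```text
[0.50196593 0.03308463 0.0651435 ] [0.31276451 0.18365368 0.55532092]
-9 59; -7 57; -5 56; -3 56; -1 56; 1 62; 3 74; 5 93; 7 124; 9 148; 11 163; 30 68; 46 23;
```

```bash
python3 - <<'E'
from h import *
c=cap('side');t=cap('top')
b=lambda th,x:(*gw(x,-.039+.086*np.cos(np.radians(th))),.092+.086*np.sin(np.radians(th)))
for n,k in(('side',c),('top',t)):
  for x in(-.26,-.24,-.10,-.08,-.065):
    print(n,x,[(d,k['frame'][tuple(proj(k,[b(d,x)])[0].round().astype(int)[::-1])].tolist()) for d in(-2,2,6,12,20,30,40,44,48,52)])
E
```

```text
side -0.26 [(-2, [23, 65, 12]), (2, [28, 76, 20]), (6, [82, 130, 99]), (12, [142, 172, 185]), (20, [32, 72, 30]), (30, [22, 65, 12]), (40, [36, 92, 37]), (44, [24, 42, 30]), (48, [31, 56, 69]), (52, [111, 217, 244])]
side -0.24 [(-2, [23, 66, 13]), (2, [25, 76, 26]), (6, [21, 92, 126]), (12, [19, 86, 203]), (20, [96, 129, 128]), (30, [24, 66, 14]), (40, [11, 23, 8]), (44, [8, 7, 6]), (48, [10, 9, 8]), (52, [11, 11, 11])]
side -0.1 [(-2, [23, 65, 12]), (2, [36, 84, 32]), (6, [113, 154, 138]), (12, [237, 250, 248]), (20, [86, 102, 105]), (30, [46, 48, 51]), (40, [19, 41, 57]), (44, [14, 15, 16]), (48, [10, 9, 9]), (52, [8, 7, 7])]
side -0.08 [(-2, [24, 68, 14]), (2, [51, 101, 52]), (6, [136, 175, 167]), (12, [185, 216, 220]), (20, [98, 117, 119]), (30, [75, 85, 90]), (40, [42, 56, 63]), (44, [23, 22, 23]), (48, [16, 15, 16]), (52, [9, 9, 10])]
side -0.065 [(-2, [22, 66, 12]), (2, [47, 95, 49]), (6, [117, 155, 147]), (12, [148, 176, 188]), (20, [141, 169, 180]), (30, [141, 169, 180]), (40, [22, 24, 26]), (44, [22, 22, 22]), (48, [17, 17, 17]), (52, [12, 11, 11])]
top -0.26 [(-2, [27, 33
[... 395 characters left out ...]
top -0.1 [(-2, [116, 120, 110]), (2, [116, 120, 110]), (6, [116, 120, 110]), (12, [117, 119, 110]), (20, [111, 113, 106]), (30, [110, 117, 108]), (40, [97, 116, 108]), (44, [99, 118, 110]), (48, [88, 110, 109]), (52, [84, 104, 108])]
top -0.08 [(-2, [117, 118, 108]), (2, [117, 119, 109]), (6, [116, 119, 110]), (12, [116, 119, 110]), (20, [112, 116, 109]), (30, [104, 118, 111]), (40, [95, 114, 110]), (44, [90, 111, 111]), (48, [82, 102, 107]), (52, [78, 97, 106])]
top -0.065 [(-2, [116, 119, 110]), (2, [116, 119, 110]), (6, [116, 119, 110]), (12, [107, 114, 104]), (20, [112, 121, 113]), (30, [102, 121, 113]), (40, [88, 111, 106]), (44, [83, 105, 108]), (48, [78, 95, 106]), (52, [61, 75, 84])]
```

The bar is still black at 44-48° in the side view. The finger ran past it on the outer side, because I moved outwards too early. I'll rise and press again centred over the bar.

```bash
python3 - <<'E'
from h import *
f=lambda y,z,st=3.3:(*gw(-.17,y),z,None,st)
plan([f(.05,.19),f(.016,.19),f(.016,.150,2),f(.018,.138,.8),f(.024,.130,.8),f(.033,.117,.8),f(.039,.105,.8),f(.043,.094,.8),f(.046,.076,.8)])
E
```

```text
0 0 -3.1 -0; 0 0 -3.1 -0; 0 0 -3.1 -0; -0.1 0 -3.2 -0; -3.4 0.1 0 -0; 0 0 2 -0; 0 0 2 -0; 0.1 0 0.6 -0; 0.1 0 0.6 -0; 0.3 0 0.4 -0; 0.3 -0.1 0.4 -0; 0.3 0 0.4 -0
0.3 0 0.5 -0; 0.3 0 0.4 -0; 0.3 0 0.6 -0; 0.3 0 0.6 -0; 0.2 0 0.6 -0; 0.2 0 0.5 -0; 0.1 0 0.6 -0; 0.1 0 0.6 -0; 0.1 0 0.6 -0
end [0.5071 0.0337 0.0764] -264.0
```

>>> step_arm --targets "0 0 -3.1 0; 0 0 -3.1 0; 0 0 -3.1 0; -0.1 0 -3.2 0; -3.4 0 0 0; 0 0 0 0; 0 0 2 0; 0 0 2 0; 0 0 0 0; 0.1 0 0.6 0; 0.1 0 0.6 0; 0 0 0 0"

```text
time_s: 52.45
tcp_pos: [0.5343, 0.0365, 0.138]
ee_rot: [[-0.995, -0.104, -0.001], [-0.104, 0.995, -0.0], [0.001, -0.0, -1.0]]
wrist_force: [-0.8, 0.6, -1.0]
gripper_width: 0.004
gripper_force: 0.0
```

```bash
cat >> h.py <<'E'
def cov2():
    c=cap('side'); b=lambda th,x:(*gw(x,-.039+.086*np.cos(np.radians(th))),.092+.086*np.sin(np.radians(th)))
    for x in(-.26,-.25,-.24,-.075,-.065):
        print(x,[(d,int(c['frame'][tuple(proj(c,[b(d,x)])[0].round().astype(int)[::-1])].max())) for d in range(-4,54,4)])
    p,psi,s=pose();print(p,np.array(gl(p)).round(4),s['wrist_force'])
E
python3 -c "
from h import *
cov2()"
```

```text
-0.26 [(-4, 79), (0, 81), (4, 125), (8, 162), (12, 185), (16, 148), (20, 71), (24, 65), (28, 65), (32, 65), (36, 65), (40, 92), (44, 42), (48, 72), (52, 244)]
-0.25 [(-4, 78), (0, 80), (4, 110), (8, 123), (12, 192), (16, 187), (20, 105), (24, 64), (28, 65), (32, 65), (36, 65), (40, 79), (44, 49), (48, 37), (52, 230)]
-0.24 [(-4, 77), (0, 80), (4, 118), (8, 173), (12, 203), (16, 186), (20, 128), (24, 68), (28, 65), (32, 66), (36, 66), (40, 89), (44, 48), (48, 83), (52, 243)]
-0.075 [(-4, 66), (0, 74), (4, 129), (8, 176), (12, 187), (16, 188), (20, 188), (24, 186), (28, 181), (32, 179), (36, 207), (40, 193), (44, 66), (48, 35), (52, 72)]
-0.065 [(-4, 64), (0, 73), (4, 127), (8, 175), (12, 187), (16, 187), (20, 181), (24, 179), (28, 178), (32, 178), (36, 214), (40, 160), (44, 31), (48, 41), (52, 67)]
[0.5348032  0.03653864 0.13856522] [-0.1705  0.0177] [ 0.17954367  0.36943977 -0.36500176]
```

>>> step_arm --targets "0.1 0 0.5 0; 0.2 0 0.5 0; 0.3 0 0.4 0; 0.3 0 0.5 0; 0 0 0 0"

```text
time_s: 52.92
tcp_pos: [0.5246, 0.0353, 0.1189]
ee_rot: [[-0.995, -0.103, -0.002], [-0.103, 0.995, -0.0], [0.002, -0.0, -1.0]]
wrist_force: [-0.3, -0.0, -0.3]
gripper_width: 0.006
gripper_force: 0.0
```

```bash
python3 -c "
from h import *
cov2()"
```

```text
-0.26 [(-4, 69), (0, 70), (4, 102), (8, 151), (12, 185), (16, 148), (20, 71), (24, 65), (28, 63), (32, 33), (36, 31), (40, 196), (44, 217), (48, 246), (52, 249)]
-0.25 [(-4, 64), (0, 66), (4, 77), (8, 123), (12, 191), (16, 187), (20, 106), (24, 66), (28, 60), (32, 25), (36, 39), (40, 170), (44, 210), (48, 227), (52, 244)]
-0.24 [(-4, 65), (0, 67), (4, 88), (8, 173), (12, 203), (16, 187), (20, 128), (24, 68), (28, 62), (32, 37), (36, 52), (40, 185), (44, 215), (48, 247), (52, 251)]
-0.075 [(-4, 66), (0, 74), (4, 129), (8, 177), (12, 188), (16, 188), (20, 188), (24, 186), (28, 163), (32, 79), (36, 62), (40, 170), (44, 183), (48, 73), (52, 75)]
-0.065 [(-4, 65), (0, 73), (4, 128), (8, 175), (12, 187), (16, 187), (20, 182), (24, 178), (28, 140), (32, 34), (36, 125), (40, 196), (44, 224), (48, 111), (52, 78)]
[0.52559463 0.03553441 0.1191636 ] [-0.1705  0.027 ] [ 0.70822862 -0.88402665  0.57787372]
```

The cover is moving, now at about 34°. Continue.

>>> step_arm --targets "0.4 0 0.6 0; 0.3 0 0.6 0; 0.3 0 0.6 0; 0.2 0 0.6 0; 0.2 0 0.6 0; 0.2 0 0.6 0; 0.1 0 0.6 0; 0.1 0 0.5 0; 0 0 0 0; 0 0 0 0"

```text
time_s: 53.8
tcp_pos: [0.5085, 0.0339, 0.0729]
ee_rot: [[-0.995, -0.104, 0.001], [-0.104, 0.995, -0.0], [-0.001, -0.0, -1.0]]
wrist_force: [-0.8, -1.1, 5.8]
gripper_width: 0.004
gripper_force: 3.1
```

```bash
python3 -c "
from h import *
cov2()"
```

```text
-0.26 [(-4, 54), (0, 26), (4, 32), (8, 146), (12, 235), (16, 232), (20, 211), (24, 210), (28, 210), (32, 210), (36, 210), (40, 221), (44, 234), (48, 250), (52, 249)]
-0.25 [(-4, 60), (0, 34), (4, 19), (8, 127), (12, 228), (16, 236), (20, 222), (24, 210), (28, 210), (32, 210), (36, 210), (40, 216), (44, 227), (48, 236), (52, 230)]
-0.24 [(-4, 53), (0, 23), (4, 35), (8, 161), (12, 235), (16, 236), (20, 228), (24, 210), (28, 209), (32, 210), (36, 210), (40, 204), (44, 149), (48, 110), (52, 31)]
-0.075 [(-4, 37), (0, 20), (4, 76), (8, 196), (12, 228), (16, 211), (20, 202), (24, 186), (28, 169), (32, 201), (36, 93), (40, 139), (44, 171), (48, 36), (52, 24)]
-0.065 [(-4, 49), (0, 22), (4, 58), (8, 159), (12, 186), (16, 187), (20, 182), (24, 180), (28, 192), (32, 176), (36, 105), (40, 131), (44, 68), (48, 20), (52, 21)]
[0.50845523 0.03392498 0.07288692] [-0.1703  0.0442] [-0.7030879   0.43530449  5.77822455]
```

Nearly shut (about 2°), with 6 N on the tool. I'll press down until the stop is felt.

>>> step_arm --targets "0 0 0.2 0; 0 0 0.2 0; 0 0 0 0; 0 0 0 0"

```text
time_s: 54.18
tcp_pos: [0.5087, 0.0339, 0.0722]
ee_rot: [[-0.994, -0.106, 0.002], [-0.106, 0.994, -0.001], [-0.002, -0.001, -1.0]]
wrist_force: [-8.3, 1.3, 24.8]
gripper_width: 0.006
gripper_force: 12.9
```

```bash
python3 -c "
from h import *
cov2()"
```

```text
-0.26 [(-4, 53), (0, 24), (4, 33), (8, 148), (12, 235), (16, 231), (20, 211), (24, 210), (28, 210), (32, 210), (36, 210), (40, 220), (44, 234), (48, 250), (52, 249)]
-0.25 [(-4, 61), (0, 34), (4, 17), (8, 133), (12, 230), (16, 236), (20, 222), (24, 210), (28, 209), (32, 210), (36, 210), (40, 216), (44, 227), (48, 236), (52, 223)]
-0.24 [(-4, 52), (0, 22), (4, 35), (8, 162), (12, 235), (16, 236), (20, 228), (24, 211), (28, 210), (32, 210), (36, 209), (40, 204), (44, 149), (48, 104), (52, 23)]
-0.075 [(-4, 34), (0, 22), (4, 80), (8, 197), (12, 228), (16, 210), (20, 202), (24, 186), (28, 168), (32, 179), (36, 91), (40, 164), (44, 167), (48, 31), (52, 23)]
-0.065 [(-4, 49), (0, 22), (4, 58), (8, 159), (12, 187), (16, 187), (20, 181), (24, 181), (28, 191), (32, 166), (36, 104), (40, 110), (44, 41), (48, 18), (52, 22)]
[0.5086823  0.03384713 0.07219458] [-0.1704  0.044 ] [-8.53172824  1.09475976 26.53076931]
```

Hard stop reached (25 N, bar unmoved), so the cover is shut. Lift clear, check and hand in.

>>> step_arm --targets "0 0 -1 0; 0 0 -3 0; 0 0 -3.5 0; 0 0 -3.5 0; 0 0 -3.5 0; 0 0 -3.5 0; 0 0 -3 0; -1 -2.5 0 0; 2 -3.5 0 0; 2 -3.5 0 0; 0 0 0 0; 0 0 0 0"

```text
time_s: 55.23
tcp_pos: [0.4869, -0.0651, 0.2778]
ee_rot: [[-0.995, -0.101, -0.001], [-0.101, 0.995, 0.0], [0.001, 0.001, -1.0]]
wrist_force: [-0.2, 0.4, -0.1]
gripper_width: 0.006
gripper_force: 0.0
```

```bash
python3 - <<'E'
from h import *
cov2()
t=cap('top');f=cv2.GaussianBlur(t['frame'],(0,0),.7).astype(float)
for y in(-.02,0.,.018):
    q=[proj(t,[(*gw(x/1e3,y),.070-.268*(-.052-x/1e3)+.012)])[0].round().astype(int) for x in range(-264,-40,8)]
    print(y,[int(10*f[b,a,2]/(f[b,a,1]+1)) for a,b in q])
E
```

```text
-0.26 [(-4, 55), (0, 25), (4, 32), (8, 145), (12, 235), (16, 232), (20, 212), (24, 210), (28, 210), (32, 210), (36, 210), (40, 221), (44, 234), (48, 250), (52, 249)]
-0.25 [(-4, 60), (0, 34), (4, 18), (8, 122), (12, 229), (16, 236), (20, 222), (24, 210), (28, 210), (32, 210), (36, 210), (40, 215), (44, 227), (48, 240), (52, 245)]
-0.24 [(-4, 54), (0, 25), (4, 34), (8, 160), (12, 235), (16, 236), (20, 228), (24, 211), (28, 210), (32, 210), (36, 211), (40, 220), (44, 232), (48, 250), (52, 251)]
-0.075 [(-4, 39), (0, 31), (4, 104), (8, 234), (12, 244), (16, 216), (20, 203), (24, 188), (28, 190), (32, 234), (36, 226), (40, 202), (44, 184), (48, 73), (52, 76)]
-0.065 [(-4, 59), (0, 29), (4, 90), (8, 228), (12, 210), (16, 187), (20, 182), (24, 181), (28, 196), (32, 244), (36, 239), (40, 205), (44, 224), (48, 112), (52, 78)]
[ 0.4875281  -0.06424444  0.27775565] [-0.2656  0.0756] [-0.82188421  0.54689233 -0.7556544 ]
-0.02 [10, 10, 10, 10, 10, 10, 10, 10, 10, 10, 10, 10, 10, 10, 11, 10, 11, 10, 11, 10, 10, 10, 10, 10, 10, 10, 10, 10]
0.0 [9, 9, 9, 9, 9, 9, 9, 9, 9, 9, 9, 9, 9, 10, 11, 11, 10, 9, 10, 9, 10, 10, 10, 10, 10, 10, 10, 10]
0.018 [9, 9, 9, 9, 9, 9, 9, 9, 9, 9, 9, 9, 9, 9, 12, 11, 9, 9, 9, 9, 9, 9, 9, 9, 9, 9, 9, 9]
```

```bash
python3 -c "
from station import r
print(r.finish_job())"
```

```text
the job is handed in; nothing more can be done
None
```

The job is handed in, with no verdict returned. Before shutting, colour readings showed all five tags in the tray orange up under the half-open cover. The cover was then pressed down to its stop; the last check could not see the tags clearly through it.

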